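Tighten the torque-limited oil filler cap until it slips and take down its reminder plate

ROBOT

A 6-joint arm with a two-finger parallel gripper is mounted at the origin on the work surface. World frame = base frame: x ahead of the robot, y to its left, z up, the work surface at z = 0. Lengths are in m, angles in rad, forces in N, time in s.
With the tool pointing down it reaches from about 0.35 to 0.875 m from the base axis. Payload 4.2 kg.
Tool frame: the origin (TCP) lies on the centre line of the jaws, within the pads' length; the fingertips stand 8 mm ahead of it and the grasp point (between the pads) lies 11 mm behind it; z points along the fingers, y is the line along which they close (so a half turn about z gives the same grasp; the last joint's range is limited). The gripper opens to 85 mm and grips with 20 to 120 N. Pads are 22 mm wide; open, the fingers measure 114 mm over their backs; the gripper's body (76 mm by 85 mm) begins 54 mm behind the grasp point. The pads swing forward as they close: fully open they stand 13 mm farther back than shut.
Start: joints at [1.608, 0.385, 0.008, 0, -1.194, -0.259], TCP at [0.137, 0.61, 0.213] pointing down, gripper open.
Joint ranges: [-3.14, 3.14], [-1.21, 2.06], [-1.07, 1.41], [-3.16, 2.05], [-2.99, -0.16], [-3.1, 3.1]. Speed limits (rad/s): [2.79, 2.79, 3.14, 3.14, 3.14, 3.14].

INTERFACE

Orientations are given as a 3x3 rotation matrix whose columns are the frame's x, y, z axes.
In Python, from cell import readout, cams, ticket, finder gives the robot as it stands. The module is installed in compiled form; this text tells all that it offers.
- The arm moves only by the tool servo_tool, never from a script. Its argument "plan" is a list of rows, each a list of 3 entries, a list of its own where there are three numbers: the shift along the world's x, y, z in m, then the turn, a rotation vector about the world's x, y, z in degrees, then the gripper's target within -1 to 1 (fully open at 1, half-way at 0, shut at -1). A call has 1 to 12 rows; each row shifts and turns the commanded pose from where the row before left it; what a row does not reach is not made up. A row lasts 1/12 s, in which the tool goes at most 41.7 mm and 7.16 degrees, less where a joint would pass 70% of its speed; a pose out of reach is approached as far as the arm can. A call with a gripper value outside its range is refused whole. The fingers move at their own pace and stop on an object; the grip force is fixed at half the most. Time passes only in rows, so rows that do not move let the fingers close. It gives the time, the measured TCP pose, the force, the opening and the grip force at its end, in the units of the state.
- readout.sense(): the state, without advancing time (a new reading comes with each control period).
- cams.capture(name): name is "scene" or "top"; returns the picture (400x640x3 uint8, red, green, blue); there is no depth.
- cams.calibration(name): a dict with "fx", "fy", "cx", "cy" (pixels), "rvec" (rotation vector, rad) and "tvec" (3), from world to camera coordinates, as OpenCV has them. Camera axes: x right, y down, z forward; pixel columns grow to the right and rows downward; lengths in m; the calibration is good to about 2 mm. A picture is of the moment at which its call begins. calibration takes no time and is no camera call.
- ticket.sign_off(): hands the job in; it is judged then, once.
Trained networks look in the newest picture that a camera, given by its name, has taken for a name from the list of things; names that differ only in an ending like _2 or _b are one class to them, and where a whole thing is asked for, a point or a joint stands for the part that bears it (a point fixed in the world has none). Each returns a list of dicts, best first, with "conf" (0 to 1); they miss things now and then, are a little off and sometimes report something else, mostly with a low value. They report only what shows in the picture. A call takes as long as a camera call.
- finder.spot_in(camera, thing): "extent" ([left, top, right, bottom] in pixels, round what is visible of it).
- finder.landmark_of(camera, thing): "centre" ([column, row] in pixels: a listed point, or the origin of a listed thing).
The state is a dict: "time": time; "qpos": joint angles; "qd": joint speeds; "effort": joint torques, N m; "eef_pos": TCP position; "ee_rot": TCP orientation; "wrist_force": force on the tool from outside, world axes, zero at the start; "moment": the same for the moment, N m; "grip_width": finger opening in m; "finger_force": force on a finger pad.
Only numpy, scipy, OpenCV 4.12 (cv2) and the standard library are available. Lean on these libraries where they do the work, as an engineer would, in place of code of your own. Each camera call takes 0.05 s, during which the arm holds its last target. There are 200 camera calls.

TASK

Screw the black oil filler cap on the sloping cam cover clockwise by its wing until its torque limiter slips and the wing just visibly runs on past the lug of the skirt, then stop (never an eighth of a turn or more of slip in all) and leave it tight. Only then take the steel reminder plate off its headed stud, by sliding it up the slope to the wide end of its keyhole and lifting it clear, and lay it flat in the shallow steel tray, without dropping it. Leave the other things on the bench where they are.

Things in the scene. Friction and masses are not known exactly. Their poses are not given: they have to be found in the camera images.
- stand: dark grey cam cover on a blue stand, fixed, 200 x 270 mm. Origin on the bench under its middle. Its flat face, 200 mm x 270 mm wide, centre 112 mm above the origin, falls along its +x at 0.52 rad (30 degrees): outward normal (0.497, 0, 0.868), up-slope direction (-0.868, 0, 0.497) in its frame. Neck with cap in the +y half, headed stud in the -y half, both square to the face
- wing_grip (a point): the cap's wing: upright bar of black plastic on the round skirt, 58 mm long (its x), 16 mm thick (y), 30 mm tall. The point is on the cap's axis, 22 mm above the skirt, 8 mm below the wing's top; z is the cap's axis, out of the face. Clockwise seen from outside tightens; turned back, it unscrews. Getting home takes 1.7 to 2.6 rad, more than one grasp: let go and grip again
- skirt_mark (a point): small lug on the rim of the cap's skirt (64 mm across, 18 mm tall, top 43 mm off the face), 35 mm from the cap's axis, level with the skirt's top. Its x axis points from the cap's axis to the lug, z is the cap's axis. The wing's and lug's x axes are parallel until the limiter slips; the angle between them is then the slip, which stays
- cap_skirt (a joint): how far the cap's skirt is screwed on (rad, grows clockwise, starts anywhere); it stops growing when the cap is home. The wing drives the skirt through a slip clutch: on the free thread both turn together at about 0.1 N m; once the cap is home the skirt stops and at about 0.5 N m the wing slips on at an even torque, without a spring back
- tag: steel reminder plate, 100 mm (x) x 60 (y) x 4 mm, about 0.11 kg. Origin mid-underside. It hangs flat on the sloping face, +x down the slope. Keyhole: a narrow slot 10 mm wide from x = -36 to -12 mm, the stud's shank now in its upper end, and below it a wide opening 24 mm wide from x = -12 to 14 mm (middle 1 mm) that passes the stud's head
- tag_tab (a point): grip point on the plate's upright tab: 4 mm thick along the plate's x, 34 mm wide along its y, standing 30 mm above the plate's upper face at x = 36 mm. The point is mid-tab, 26 mm above the plate's underside, 8 mm below the tab's top. Axes as the plate's
- stud (a point): headed steel stud square to the sloping face: shank 7 mm across, head 16 mm across whose underside is 8 mm off the face. The point is the centre of the head's top, 12 mm off the face
- tray: shallow steel tray fixed to the bench, outside 170 mm (x) x 210 mm (y) x 22 mm tall, walls and floor about 4 mm thick. Origin under its middle
- bin: deep grey plastic bin with bolts, fixed to the bench, 140 x 170 x 80 mm; not used. Origin under its middle
- spray_can: bystander, not to be moved: white and blue spray can, 60 mm across, 170 tall, upright
- oil_filter: bystander, not to be moved: white screw-on oil filter, 76 mm across, 85 tall, upright
- spanner: bystander, not to be moved: steel spanner 170 mm long, lying flat
- socket: bystander, not to be moved: steel socket 26 mm across, 45 tall, upright
- screwdriver: bystander, not to be moved: black-handled screwdriver 200 mm long, lying flat
- jar: bystander, not to be moved: small jar with steel lid, 60 mm across, 70 tall, upright

How it is judged:
By the outcome, as a careful person would: the job done as asked, in the order asked, and still so for the second after the job is handed in, with the robot touching nothing.
It also fails if it takes over 72 s, if anything falls off the work surface, if the arm or the gripper's body presses on something with over 40 N, if the wrist force passes 120 N, or if a joint passes its speed limit or range.

## Working session

There is one attempt and no reset: what is moved stays moved. The work goes in short steps, Python scripts to look and compute and a tool call to move; the robot and the scene stay as the last step left them, time stands still between calls to the robot, and variables do not carry over. Pictures are saved under pics/ and viewed, at most 13 in all, crops included, and the job is handed in when it is done.

Besides the shell and the picture viewer there is one more tool, called after "Request:" as name(argument=value, ...), one argument or row to a line, values as JSON. servo_tool: Moves the arm, as the interface text tells. Its arguments: {"type":"object","properties":{"plan":{"type":"array","items":{"type":"array"}}},"required":["plan"]}

```bash
mkdir -p pics; cat > h.py <<'E'
import numpy as np, cv2
from cell import readout, cams, ticket, finder
def cal(n):
    c=cams.calibration(n);K=np.array([[c['fx'],0,c['cx']],[0,c['fy'],c['cy']],[0,0,1.]])
    return K,np.array(c['rvec'],float),np.array(c['tvec'],float)
def proj(n,p):
    K,r,t=cal(n);return cv2.projectPoints(np.array(p,float).reshape(-1,1,3),r,t,K,None)[0].reshape(-1,2)
def tri(a,b):
    P=[]
    for n in('scene','top'):
        K,r,t=cal(n);P.append(K@np.c_[cv2.Rodrigues(r)[0],t])
    X=cv2.triangulatePoints(P[0],P[1],np.array(a,float).reshape(2,1),np.array(b,float).reshape(2,1));return (X[:3]/X[3]).ravel()
def ray(n,uv,z):
    K,r,t=cal(n);R=cv2.Rodrigues(r)[0];d=R.T@np.linalg.inv(K)@np.array([*uv,1.]);o=-R.T@t
    return o+d*(z-o[2])/d[2]
E
python3 - <<'E'
from h import *
for n in('scene','top'):
    im=cams.capture(n);cv2.imwrite(f'pics/{n}0.png',im[:,:,::-1])
    K,r,t=cal(n);print(n,K[0,0],'campos',(-cv2.Rodrigues(r)[0].T@t).round(3))
for th in['stand','wing_grip','skirt_mark','tag','tag_tab','stud','tray','bin']:
    L={n:finder.landmark_of(n,th)[:2] for n in('scene','top')}
    print(th,[(n,np.round(d['centre'],1).tolist(),round(d['conf'],2)) for n in L for d in L[n]],end=' ')
    if L['scene'] and L['top']:print(tri(L['scene'][0]['centre'],L['top'][0]['centre']).round(4))
print(readout.sense())
E
```

```text
scene 377.12710036652356 campos [ 1.034 -0.254  0.769]
top 475.7398562225571 campos [ 0.509 -0.006  1.128]
stand [('scene', [300.8, 190.5], 0.64), ('scene', [313.6, 192.2], 0.6), ('top', [310.0, 249.8], 0.73)] [0.5204 0.0152 0.0309]
wing_grip [('scene', [342.1, 140.2], 0.74), ('top', [272.4, 239.6], 0.58), ('top', [310.6, 252.0], 0.18)] [0.5435 0.0963 0.1769]
skirt_mark [('scene', [342.4, 161.5], 0.75), ('top', [276.6, 231.5], 0.75), ('top', [271.8, 240.1], 0.57)] [0.5612 0.0911 0.1273]
tag [('scene', [287.9, 181.1], 0.96), ('top', [342.0, 248.6], 0.78), ('top', [206.3, 172.0], 0.48)] [ 0.5265 -0.0425  0.107 ]
tag_tab [('scene', [300.3, 189.5], 0.98), ('scene', [284.7, 177.6], 0.72), ('top', [339.9, 226.0], 0.59)] [ 0.5741 -0.0375  0.1239]
stud [('scene', [283.1, 170.8], 0.87), ('scene', [343.7, 159.7], 0.74), ('top', [344.7, 255.9], 0.69), ('top', [311.6, 149.8], 0.41)] [ 0.5114 -0.0461  0.1299]
tray [('scene', [405.8, 160.0], 0.72), ('top', [188.4, 245.5], 0.97)] [ 0.5388  0.3222 -0.0246]
bin [('scene', [185.4, 252.4], 0.81), ('scene', [436.4, 203.2], 0.57), ('top', [451.4, 254.6], 0.98)] [ 0.5106 -0.3048  0.0059]
{'time': 0.9, 'qpos': array([ 1.60755849e+00,  3.84696975e-01,  7.90620296e-03,  2.84875312e-05,
       -1.19401516e+00, -2.58554340e-01]), 'qd': array([ 0.00126146,  0.00074692,  0.00079094, -0.00156534,  0.00172929,
        0.00121428]), 'effort': array([ 5.78458876e-04, -3.92074370e+01,  1.88618606e+01,  4.19066280e+00,
       -3.08849039e-04,  2.95841879e-06]), 'eef_pos': array([0.13749354, 0.60966951, 0.21342057]), 'ee_rot': array([[ 9.75507081e-01, -2.19968028e-01,  2.68242109e-05],
       [-2.19968028e-01, -9.75507082e-01, -8.62083835e-06],
       [ 2.80635165e-05,  2.50922010e-06, -1.00000000e+00]]), 'wrist_force': array([-0.31512591, -0.25198943,  0.26765248]), 'moment': array([ 0.0198652 ,  0.0316632 , -0.01834246]), 'finger_force': 0.0, 'grip_width': 0.08526746478830159}
```

View pics/scene0.png

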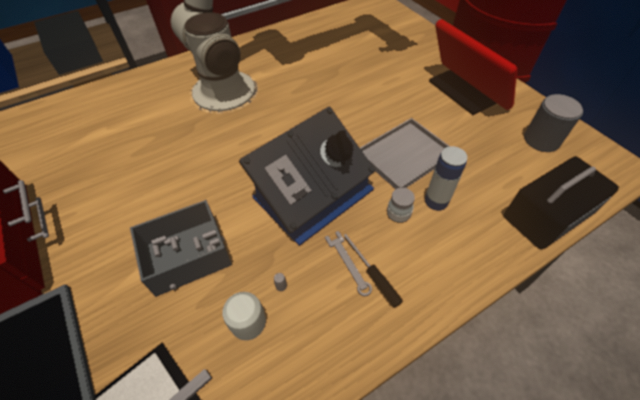

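View pics/top0.png

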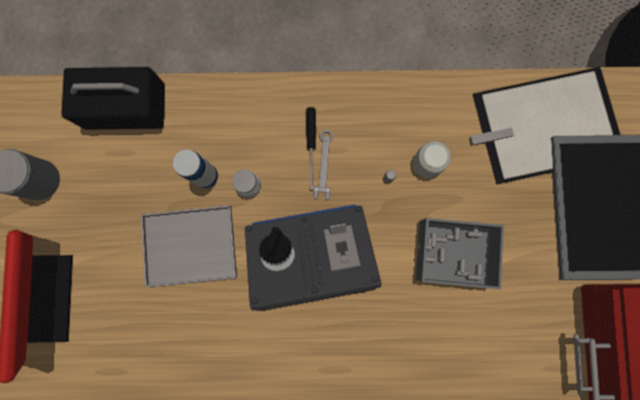

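The scene view shows the stand centred near (305,175), with the cap at (337,150), the plate at (290,180) and the tray at (405,155). In the top view the cap is at (276,247), the plate at (341,247) and the tray at (189,246). Next I fit the stand pose and enlarge the cap.

```bash
cat > fit.py <<'E'
from h import *
from scipy.optimize import least_squares
N=np.array([.497,0,.868]);U=np.array([-.868,0,.497]);Y=np.array([0,1.,0])
def face(p,u,v,h): # stand pose p=(x,y,yaw); u upslope, v along y, h off face
    c,s=np.cos(p[2]),np.sin(p[2]);R=np.array([[c,-s,0],[s,c,0],[0,0,1]])
    return np.array([p[0],p[1],0])+R@(np.array([0,0,.112])+u*U+v*Y+h*N)
E
python3 - <<'E'
from fit import *
cor=[(-.1,.135),(-.1,-.135),(.1,-.135),(.1,.135)]
T=[(246,223),(363,207),(380,287),(250,307)];S=[(371,182),(297,237),(240,160),(330,108)]
def f(q):
    P=[face(q,u,v,0) for u,v in cor]
    return np.r_[(proj('top',P)-T).ravel(),(proj('scene',P)-S).ravel()]
r=least_squares(f,[.5,.02,.1]);p=r.x;print('stand',p,f(p).round(1))
lm={}
for th in['wing_grip','skirt_mark','stud','tag_tab','tag']:
    lm[th]={n:finder.landmark_of(n,th) for n in('scene','top')}
def fitp(th,h):
    L=lm[th]
    g=lambda q:np.r_[(proj('top',face(p,q[0],q[1],h))-L['top'][0]['centre']).ravel(),(proj('scene',face(p,q[0],q[1],h))-L['scene'][0]['centre']).ravel()]
    s=least_squares(g,[0,0]);print(th,s.x.round(4),s.fun.round(1),face(p,*s.x,h).round(4));return s.x
for th,h in[('wing_grip',.065),('skirt_mark',.043),('stud',.012),('tag_tab',.026),('tag',0)]:fitp(th,h)
# tray
def box(n):return np.round(finder.spot_in(n,'tray')[0]['extent'],1)
print(box('top'),box('scene'))
for uv in[(142,214),(232,207),(237,278),(146,287)]:print(ray('top',uv,.022).round(3))
a=cv2.resize(cv2.imread('pics/top0.png')[200:300,235:385],None,fx=5,fy=5,interpolation=2)
cv2.imwrite('pics/top0c.png',a)
b=cv2.resize(cv2.imread('pics/scene0.png')[110:220,240:380],None,fx=5,fy=5,interpolation=2)
cv2.imwrite('pics/scene0c.png',b)
E
```

```text
stand [0.5212418  0.02502305 0.1471388 ] [-0.9 -0.6  0.7 -3.4  2.2 -3.7 -1.2 -2.4  5.7 -9.3 -7.7 -2.6 -2.7 -1.1
  0.6 -2.3]
wing_grip [0.0023 0.0691] [0.1 1.6 0.7 1.4] [0.5411 0.0978 0.1696]
skirt_mark [-0.0333  0.0576] [ 1.9 -0.1  2.  -1.2] [0.5625 0.0893 0.1328]
stud [ 0.0274 -0.0693] [-1.  -1.6 -1.6 -1. ] [ 0.5138 -0.0461  0.136 ]
tag_tab [-0.0332 -0.0683] [-1.5  0.5 -1.3  1.1] [ 0.5726 -0.0365  0.1181]
tag [ 0.0028 -0.0682] [-0.4 -1.4 -0.9 -1. ] [ 0.5288 -0.0428  0.1134]
[141.1 206.1 240.1 284.8] [362.7 118.7 450.7 188.7]
[0.612 0.42  0.022]
[0.627 0.209 0.022]
[0.462 0.196 0.022]
[0.444 0.405 0.022]
```

View pics/top0c.png

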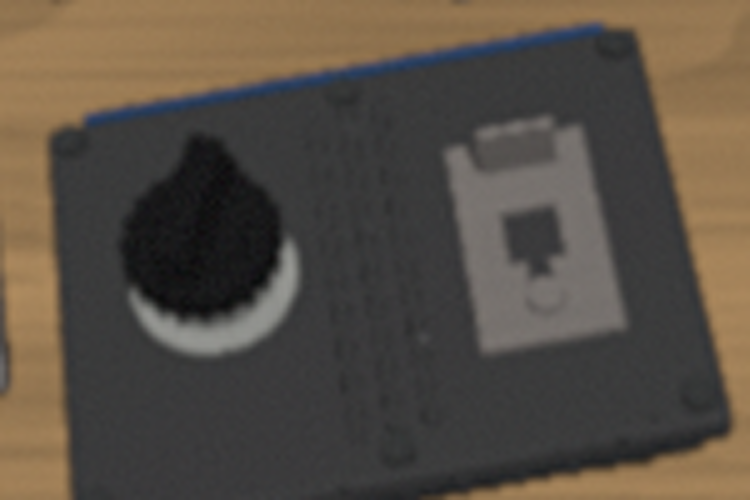

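View pics/scene0c.png

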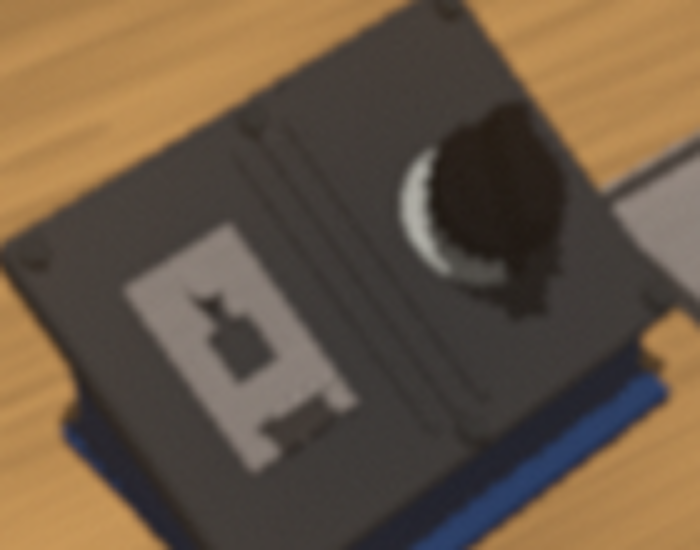

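```bash
cat > capfit.py <<'E'
from fit import *
def parts(p,u0,v0,a,al):
    # a: wing angle, al: lug angle, measured about the outward normal, 0 = downslope, + toward ... (x=-U, y=+Y)
    P=lambda x,y,h:face(p,u0-x,v0+y,h)
    t=np.linspace(0,2*np.pi,40)
    sk=[P(.032*np.cos(k),.032*np.sin(k),h) for k in t for h in(.025,.043)]
    def bar(a,x0,x1,w,h0,h1):
        c,s=np.cos(a),np.sin(a);return [P(x*c-y*s,x*s+y*c,h) for x in(x0,x1) for y in(-w,w) for h in(h0,h1)]
    return [sk,bar(a,-.029,.029,.008,.043,.073),bar(al,.03,.038,.003,.033,.043)]
def sil(n,*q,up=4,off=(0,0),sz=(100,100)):
    m=np.zeros((sz[1]*up,sz[0]*up),np.uint8)
    for pt in parts(*q):
        w=((proj(n,pt)-off+.5)*up).astype(np.int32)
        cv2.fillConvexPoly(m,cv2.convexHull(w),1)
    return cv2.resize(m.astype(np.float32),sz,interpolation=cv2.INTER_AREA)
W={'top':(245,215,65,65),'scene':(310,120,55,55)}
E
python3 - <<'E'
from capfit import *
from scipy.optimize import minimize
cor=[(-.1,.135),(-.1,-.135),(.1,-.135),(.1,.135)]
T=[(245.3,226),(362.4,205.6),(381.4,286.4),(250,307)];S=[(375,178),(283,224),(240,159.6),(332,109)]
def f(q):
    P=[face(q,u,v,0) for u,v in cor]
    return np.r_[(proj('top',P)-T).ravel(),(proj('scene',P)-S).ravel()]
r=least_squares(f,[.5,.02,.1],loss='soft_l1',f_scale=1.5);p=r.x;print('stand',p,f(p).round(1))
np.save('stand.npy',p)
for th,h in[('wing_grip',.065),('skirt_mark',.043),('stud',.012),('tag_tab',.026),('tag',0)]:
    L={n:finder.landmark_of(n,th)[0]['centre'] for n in('top','scene')}
    g=lambda q:np.r_[(proj('top',face(p,q[0],q[1],h))-L['top']).ravel(),(proj('scene',face(p,q[0],q[1],h))-L['scene']).ravel()]
    s=least_squares(g,[0,0]);print(th,s.x.round(4),s.fun.round(1),face(p,*s.x,h).round(4))
M={}
for n,(x,y,w,h) in W.items():
    g=cv2.imread(f'pics/{n}0.png')[y:y+h,x:x+w].max(2).astype(np.float32)
    print(n,np.percentile(g,[2,10,20,30,50]))
    M[n]=np.clip((46-g)/12,0,1)
def cost(q,full=False):
    c=0
    for n,(x,y,w,h) in W.items(): c+=np.abs(sil(n,p,q[0],q[1],q[2],q[2],off=(x,y),sz=(w,h))-M[n]).sum()
    return c
best=[]
for a in np.arange(-1.5,1.6,.25):
    s=minimize(cost,[.0,.068,a],method='Nelder-Mead',options=dict(initial_simplex=[[0,.068,a],[.006,.068,a],[0,.074,a],[0,.068,a+.15]],maxfev=80));best.append((s.fun,*s.x))
best.sort();print(np.round(best[:5],4), np.round(best[-1],3))
q=best[0][1:]
rows=[]
for n,(x,y,w,h) in W.items():
    im=cv2.imread(f'pics/{n}0.png')[y:y+h,x:x+w];e=sil(n,p,*q[:3],q[2],off=(x,y),sz=(w,h))
    big=cv2.resize(np.clip(im*2.,0,255).astype(np.uint8),(390,390),interpolation=2);ct,_=cv2.findContours((cv2.resize(e,(390,390))>.5).astype(np.uint8),0,1);cv2.drawContours(big,ct,-1,(0,255,0),1);rows.append(big)
cv2.imwrite('pics/capfit.png',np.hstack(rows))
E
```

```text
stand [0.51656888 0.0251724  0.13942029] [-0.1 -2.   1.6  0.5  0.6 -0.2 -1.7 -0.5  0.7 -6.1  4.8  8.6 -3.5 -2.4
 -1.9 -4.2]
wing_grip [-0.0017  0.0691] [0.  1.9 0.7 1.8] [0.5404 0.0983 0.1676]
skirt_mark [-0.0374  0.0577] [ 1.8  0.3  2.  -0.9] [0.5619 0.0898 0.1307]
stud [ 0.0224 -0.0699] [-1.1 -1.2 -1.6 -0.5] [ 0.5129 -0.0459  0.1336]
tag_tab [-0.0383 -0.0685] [-1.7  0.9 -1.3  1.5] [ 0.5718 -0.0362  0.1155]
tag [-0.0022 -0.0686] [-0.6 -1.  -0.9 -0.6] [ 0.528  -0.0425  0.1109]
top [19.  24.4 48.8 57.  59. ]
scene [34. 38. 42. 58. 65.]Traceback (most recent call last):
  File "<stdin>", line 25, in <module>
    res = _minimize_neldermead(fun, x0, args, callback, bounds=bounds,
                               **options)
    fxcc = func(xcc)
    fx = function(np.copy(x), *(wrapper_args + args))
  File "<stdin>", line 21, in cost
  File "capfit.py", line 13, in sil
    w=((proj(n,pt)-off+.5)*up).astype(np.int32)
        ~~~~^^^^^^
  File "h.py", line 7, in proj
    K,r,t=cal(n);return cv2.projectPoints(np.array(p,float).reshape(-1,1,3),r,t,K,None)[0].reshape(-1,2)
          ~~~^^^
  File "h.py", line 4, in cal
    c=cams.calibration(n);K=np.array([[c['fx'],0,c['cx']],[0,c['fy'],c['cy']],[0,0,1.]])
ValueError: time passes only in moves, steps and waits
```

```bash
sed -i 's/^def cal(n):/from functools import lru_cache\n@lru_cache\ndef cal(n):/' h.py
cat > cf2.py <<'E'
from capfit import *
from scipy.optimize import minimize
TH={'top':40,'scene':51}
def masks(tag):
    return {n:np.clip((TH[n]-cv2.imread(f'pics/{n}{tag}.png')[y:y+h,x:x+w].max(2).astype(np.float32))/8+.5,0,1) for n,(x,y,w,h) in W.items()}
def cost(p,q,M,al=None,sh=np.zeros((2,2))):
    return sum(np.abs(sil(n,p,q[0],q[1],q[2],q[2] if al is None else al,off=np.array((x,y))+sh[i],sz=(w,h))-M[n]).sum() for i,(n,(x,y,w,h)) in enumerate(W.items()))
E
python3 - <<'E'
from cf2 import *
cor=[(-.1,.135),(-.1,-.135),(.1,-.135),(.1,.135)]
T=[(245.3,226),(362.4,205.6),(381.4,286.4),(250,307)];S=[(240,159.6),(332,109)]
H={'wing_grip':.065,'stud':.012,'tag_tab':.026,'tag':0}
L={th:[finder.landmark_of(n,th)[0]['centre'] for n in('top','scene')] for th in H}
def f(q):
    P=[face(q,u,v,0) for u,v in cor];o=[(proj('top',P)-T).ravel(),(proj('scene',P[2:])-S).ravel()]
    ts=q[3];lat=q[4]   # tag origin u and v
    for th,(u,v) in {'wing_grip':(q[5],q[6]),'stud':(ts+.0325,lat),'tag_tab':(ts-.036,lat),'tag':(ts,lat)}.items():
        X=face(q,u,v,H[th])
        for n,c in zip(('top','scene'),L[th]): o.append((proj(n,X)-c).ravel())
    return np.concatenate(o)
r=least_squares(f,[.5,.02,.1,0,-.07,0,.07],loss='soft_l1',f_scale=1.5,x_scale=.01);p=r.x;print('stand,tag,wing',p.round(4),f(p).round(1))
np.save('stand.npy',p)
M=masks(0);best=[]
for a in np.arange(-1.5,1.6,.3):
    x0=[p[5],p[6],a]
    s=minimize(lambda q:cost(p,q,M),x0,method='Nelder-Mead',options=dict(initial_simplex=np.array([x0]*4)+np.diag([.006,.006,.15,0])[[3,0,1,2],:3],maxfev=80));best.append((s.fun,*s.x))
best.sort();print(np.round(best[:5],4), np.round(best[-1],3))
q=best[0][1:];rows=[]
for n,(x,y,w,h) in W.items():
    im=cv2.imread(f'pics/{n}0.png')[y:y+h,x:x+w];big=cv2.resize(np.clip(im*2.,0,255).astype(np.uint8),(390,390),interpolation=2)
    for pt in parts(p,*q[:3],q[2]):
        hull=cv2.convexHull(((proj(n,pt)-(x,y)+.5)*390/w).astype(np.int32));cv2.polylines(big,[hull],True,(0,255,0),1)
    rows.append(big)
cv2.imwrite('pics/capfit.png',np.hstack(rows))
E
```

```text
stand,tag,wing [ 0.5175  0.0265  0.1507 -0.003  -0.0706 -0.0008  0.0675] [-1.  -1.7  0.5 -0.5  0.3 -1.5 -1.8 -0.3 -2.8 -1.8 -2.  -4.3  0.1  2.1
  0.5  1.5 -0.9  0.8 -2.7 -2.7 -1.6 -0.3 -0.8  2.4 -0.4 -2.3 -0.4  0.4]
[[ 2.660625e+02 -6.700000e-03  6.730000e-02 -3.073000e-01]
 [ 2.666875e+02 -6.400000e-03  6.740000e-02 -3.778000e-01]
 [ 2.670625e+02 -6.600000e-03  6.730000e-02 -3.504000e-01]
 [ 2.684375e+02 -6.400000e-03  6.690000e-02 -3.335000e-01]
 [ 2.693750e+02 -6.400000e-03  6.740000e-02 -4.331000e-01]] [ 4.3025e+02 -7.0000e-03  6.8000e-02  9.7800e-01]
```

View pics/capfit.png

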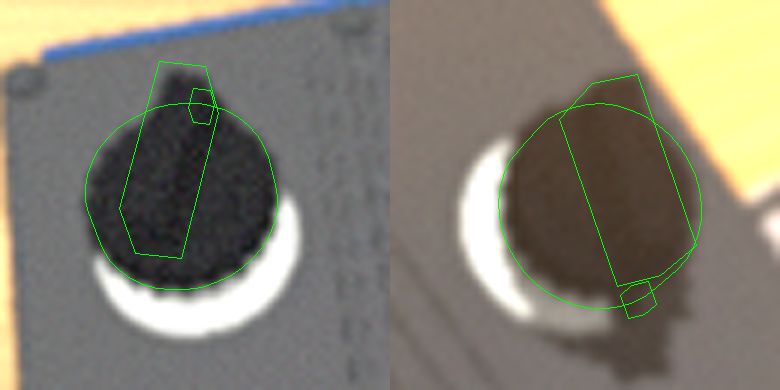

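The overlay shows the skirt fitted in both views, but the scene view's dark blob at (640,350) isn't explained by the model; it's either the wing or a shadow. I'll stretch the contrast to tell them apart.

```bash
python3 - <<'E'
from h import *
rows=[]
for n,(x,y,w,h) in {'top':(250,215,50,60),'scene':(315,125,50,60)}.items():
    im=np.mean([cams.capture(n)[y:y+h,x:x+w].astype(float) for _ in range(4)],0)[:,:,::-1]
    lo=im.min();big=np.clip((im-lo)*255/(70-lo),0,255).astype(np.uint8)
    rows.append(cv2.resize(big,(400,480),interpolation=cv2.INTER_CUBIC))
cv2.imwrite('pics/contr.png',np.hstack(rows))
E
```

```text
(no output)
```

View pics/contr.png

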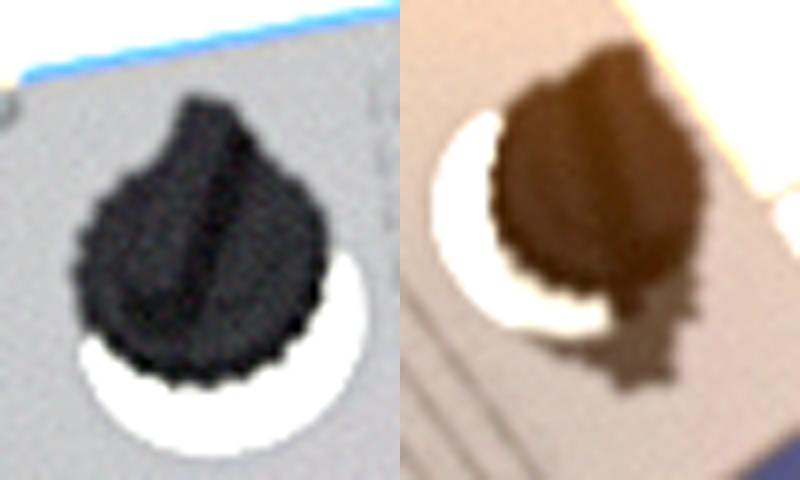

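The stretched view settles it. In the top view (left) the wing runs from (165,300) to (210,110). In the scene view (right) the lug is at (630,300), and the blob below it is only shadow. The lug direction comes out at about -0.31 rad, and the two methods agree. Now I compute the approach.

```bash
cat > plan.py <<'E'
from cf2 import *
from scipy.spatial.transform import Rotation as Ro
p=np.load('stand.npy')
def frame(a): # tool R with x along wing direction, z into face
    o=face(p,0,0,0);D=face(p,-1,0,0)-o;V=face(p,0,1,0)-o;Nn=face(p,0,0,1)-o
    w=np.cos(a)*D+np.sin(a)*V;return np.c_[w,np.cross(-Nn,w),-Nn]
def delta(pos,R,s=None):
    s=s or readout.sense()
    d=pos-s['eef_pos'];r=np.degrees((Ro.from_matrix(R)*Ro.from_matrix(s['ee_rot']).inv()).as_rotvec())
    print('shift',d.round(4),'rot',r.round(2),np.linalg.norm(d).round(3),np.linalg.norm(r).round(1))
def st():
    s=readout.sense();R=s['ee_rot'];m=R.T@s['moment'];f=R.T@s['wrist_force']
    print('t',s['time'],'q',s['qpos'].round(3),'pos',s['eef_pos'].round(4),'f_tool',f.round(2),'m_tool',m.round(3),'w',round(s['grip_width'],4),'ff',s['finger_force'])
    return s
E
python3 - <<'E'
from plan import *
TH['top']=40;TH['scene']=40
M=masks(0)
for n in M:
    x,y,w,h=W[n];print(n,M[n].sum())
a=-.31;x0=np.array([-.003,.0675,a,0,0])
def c(q):return cost(p,q,M,sh=np.array([[0,0],[q[3]*1e3,q[4]*1e3]]))
s=minimize(c,x0,method='Nelder-Mead',options=dict(initial_simplex=np.vstack([x0,x0+np.diag([.005,.005,.15,.002,.002])]),maxfev=250));print(s.fun,s.x.round(4))
for uv in[(-.0008,.0675),s.x[:2]]:print(uv,face(p,*uv,.057).round(4),face(p,*uv,.14).round(4))
R=frame(-.31);print(R.round(3))
delta(face(p,-.003,.0675,.14),R)
E
```

```text
top 793.875
scene 452.125
379.3125 [-0.0071  0.0673 -0.2197  0.0009 -0.0011]
(-0.0008, 0.0675) [0.5361 0.0976 0.1611] [0.5769 0.1038 0.2331]
[-0.00707418  0.06729174] [0.5415 0.0982 0.158 ] [0.5823 0.1044 0.23  ]
[[ 0.863 -0.119 -0.491]
 [-0.178 -0.982 -0.075]
 [-0.473  0.152 -0.868]]
shift [ 0.4413 -0.5056  0.0186] rot [-3.55 29.59  3.5 ] 0.671 30.0
```

Request:
servo_tool(
  plan=[
    [[0, 0, 0.04], [0, 0, 0], 1],
    [[0, 0, 0.04], [0, 0, 0], 1],
    [[0, 0, 0.04], [0, 0, 0], 1],
    [[0.026, -0.0297, 0], [-0.2, 1.74, 0.2], 1],
    [[0.026, -0.0297, 0], [-0.2, 1.74, 0.2], 1],
    [[0.026, -0.0297, 0], [-0.2, 1.74, 0.2], 1],
    [[0.026, -0.0297, 0], [-0.2, 1.74, 0.2], 1],
    [[0.026, -0.0297, 0], [-0.2, 1.74, 0.2], 1],
    [[0.026, -0.0297, 0], [-0.2, 1.74, 0.2], 1],
    [[0.026, -0.0297, 0], [-0.2, 1.74, 0.2], 1],
    [[0.026, -0.0297, 0], [-0.2, 1.74, 0.2], 1],
    [[0.026, -0.0297, 0], [-0.2, 1.74, 0.2], 1],
  ],
)

```text
time: 3.8
eef_pos: [0.3724, 0.3407, 0.334]
ee_rot: [[0.946, -0.177, -0.27], [-0.193, -0.981, -0.034], [-0.259, 0.085, -0.962]]
wrist_force: [0.8, 0.3, 0.8]
grip_width: 0.0857
finger_force: 0.0
```

Request:
servo_tool(
  plan=[
    [[0.026, -0.0297, 0], [-0.2, 1.74, 0.2], 1],
    [[0.026, -0.0297, 0], [-0.2, 1.74, 0.2], 1],
    [[0.026, -0.0297, 0], [-0.2, 1.74, 0.2], 1],
    [[0.026, -0.0297, 0], [-0.2, 1.74, 0.2], 1],
    [[0.026, -0.0297, 0], [-0.2, 1.74, 0.2], 1],
    [[0.026, -0.0297, 0], [-0.2, 1.74, 0.2], 1],
    [[0.026, -0.0297, 0], [-0.2, 1.74, 0.2], 1],
    [[0.026, -0.0297, 0], [-0.2, 1.74, 0.2], 1],
    [[0, 0, -0.035], [0, 0, 0], 1],
    [[0, 0, -0.035], [0, 0, 0], 1],
    [[0, 0, -0.03], [0, 0, 0], 1],
    [[0, 0, 0], [0, 0, 0], 1],
  ],
)

```text
time: 4.8
eef_pos: [0.5767, 0.1042, 0.2265]
ee_rot: [[0.856, -0.121, -0.503], [-0.181, -0.981, -0.073], [-0.485, 0.154, -0.861]]
wrist_force: [-1.0, 0.1, -1.6]
grip_width: 0.0855
finger_force: 0.0
```

```bash
python3 - <<'E'
from plan import *
s=st();delta(face(p,-.004,.0675,.10),frame(-.3));delta(face(p,-.004,.0675,.057),frame(-.3))
rows=[]
for n,(x,y,w,h) in {'top':(220,180,100,120),'scene':(290,80,100,120)}.items():
    im=cams.capture(n)[:,:,::-1];big=np.clip(cv2.resize(im[y:y+h,x:x+w],(400,480),interpolation=2)*1.8,0,255).astype(np.uint8)
    tip=s['eef_pos']+s['ee_rot']@[0,0,.008]
    for X,c in[(tip,(0,0,255)),(face(p,-.004,.0675,.073),(0,255,0)),(face(p,-.004,.0675,0),(255,0,0))]:
        cv2.circle(big,tuple(((proj(n,X)[0]-(x,y)+.5)*4).astype(int).tolist()),3,c,-1)
    rows.append(big)
cv2.imwrite('pics/app.png',np.hstack(rows))
E
```

```text
t 4.8 q [ 0.385  0.615  0.365 -0.126 -1.84   1.021] pos [0.5767 0.1042 0.2265] f_tool [-0.07 -0.19  1.85] m_tool [ 0.322  0.982 -0.042] w 0.0855 ff 0.0
shift [-0.0167 -0.003  -0.0297] rot [ 0.31 -0.74  0.73] 0.034 1.1
shift [-0.0378 -0.0062 -0.067 ] rot [ 0.31 -0.74  0.73] 0.077 1.1
```

View pics/app.png

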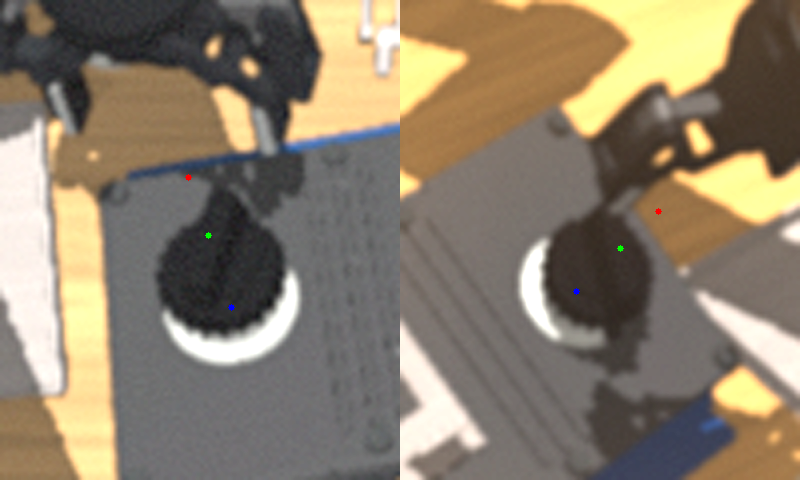

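```bash
python3 - <<'E'
from plan import *
s=readout.sense();R=s['ee_rot']
for b in(.008,-.005,-.03):
  for y in(.0425,-.0425,.057,-.057):
    X=s['eef_pos']+R@[0,y,b]
    print(b,y,[((proj(n,X)[0]-o+.5)*4+k).round(0).tolist() for n,o,k in(('top',(220,180),(0,0)),('scene',(290,80),(400,0)))])
E
```

```text
0.008 0.0425 [[273.0, 179.0], [591.0, 220.0]]
0.008 -0.0425 [[101.0, 162.0], [733.0, 190.0]]
0.008 0.057 [[303.0, 182.0], [565.0, 226.0]]
0.008 -0.057 [[73.0, 159.0], [756.0, 185.0]]
-0.005 0.0425 [[269.0, 164.0], [600.0, 211.0]]
-0.005 -0.0425 [[96.0, 146.0], [744.0, 180.0]]
-0.005 0.057 [[300.0, 167.0], [574.0, 216.0]]
-0.005 -0.057 [[66.0, 143.0], [767.0, 175.0]]
-0.03 0.0425 [[262.0, 133.0], [618.0, 191.0]]
-0.03 -0.0425 [[84.0, 116.0], [766.0, 161.0]]
-0.03 0.057 [[293.0, 136.0], [592.0, 197.0]]
-0.03 -0.057 [[54.0, 113.0], [790.0, 156.0]]
```

The picture shows the open fingers up-slope of the wing, with tips at about (268,152) and (70,130). The wing top is near (208,236) and its line passes between the fingers. I'll descend along the cap axis.

Request:
servo_tool(
  plan=[
    [[-0.0095, -0.0016, -0.0168], [0.1, -0.2, 0.2], 1],
    [[-0.0095, -0.0016, -0.0168], [0.1, -0.2, 0.2], 1],
    [[-0.0095, -0.0015, -0.0167], [0.1, -0.2, 0.2], 1],
    [[-0.0095, -0.0015, -0.0167], [0, -0.1, 0.1], 1],
    [[0, 0, 0], [0, 0, 0], 1],
    [[0, 0, 0], [0, 0, 0], 1],
  ],
)

```text
time: 5.4
eef_pos: [0.5426, 0.0989, 0.1689]
ee_rot: [[0.872, -0.11, -0.476], [-0.164, -0.984, -0.073], [-0.461, 0.142, -0.876]]
wrist_force: [0.3, 0.3, 0.5]
grip_width: 0.0851
finger_force: 0.0
```

```bash
python3 - <<'E'
from plan import *
s=st();delta(face(p,-.004,.0675,.057),frame(-.3))
E
```

```text
t 5.4 q [ 0.402  0.576  0.158 -0.119 -1.642  1.043] pos [0.5426 0.0989 0.1689] f_tool [-0.02 -0.23 -0.57] m_tool [ 0.301  0.926 -0.011] w 0.0851 ff 0.0
shift [-0.0037 -0.0009 -0.0094] rot [-0.16  0.96 -0.13] 0.01 1.0
```

Request:
servo_tool(
  plan=[
    [[-0.0019, -0.0004, -0.0047], [0, 0.5, 0], 1],
    [[-0.0018, -0.0005, -0.0047], [0, 0.4, 0], 1],
    [[0, 0, 0], [0, 0, 0], 1],
    [[0, 0, 0], [0, 0, 0], -1],
    [[0, 0, 0], [0, 0, 0], -1],
    [[0, 0, 0], [0, 0, 0], -1],
    [[0, 0, 0], [0, 0, 0], -1],
    [[0, 0, 0], [0, 0, 0], -1],
    [[0, 0, 0], [0, 0, 0], -1],
  ],
)

```text
time: 6.15
eef_pos: [0.538, 0.0974, 0.1575]
ee_rot: [[0.863, -0.108, -0.493], [-0.165, -0.983, -0.074], [-0.477, 0.145, -0.867]]
wrist_force: [2.4, -1.3, 7.4]
grip_width: 0.012
finger_force: 4.0
```

```bash
python3 - <<'E'
from plan import *
s=st();delta(face(p,-.004,.0675,.057),frame(-.3))
E
```

```text
t 6.15 q [ 0.399  0.589  0.144 -0.124 -1.634  1.049] pos [0.538  0.0974 0.1575] f_tool [-1.23  2.06 -7.5 ] m_tool [ 0.472  0.359 -0.037] w 0.012 ff 4.006713823182508
shift [0.0008 0.0006 0.0019] rot [-0.1  -0.13 -0.09] 0.002 0.2
```

Request:
servo_tool(
  plan=[
    [[0, 0, 0], [0, 0, 0], -1],
    [[0, 0, 0], [0, 0, 0], -1],
    [[0, 0, 0], [0, 0, 0], -1],
  ],
)

```text
time: 6.4
eef_pos: [0.5381, 0.0974, 0.1575]
ee_rot: [[0.863, -0.109, -0.493], [-0.166, -0.983, -0.073], [-0.476, 0.145, -0.867]]
wrist_force: [3.0, -0.1, 2.6]
grip_width: 0.0
finger_force: 1.6
```

```bash
python3 - <<'E'
from plan import *
s=st();delta(face(p,-.004,.0675,.057),frame(-.3))
rows=[]
for n,(x,y,w,h) in {'top':(235,195,80,96),'scene':(300,100,80,96)}.items():
    im=cams.capture(n)[:,:,::-1];big=np.clip(cv2.resize(im[y:y+h,x:x+w],(400,480),interpolation=2)*2.5,0,255).astype(np.uint8)
    rows.append(big)
cv2.imwrite('pics/grip.png',np.hstack(rows))
E
```

```text
t 6.4 q [ 0.399  0.589  0.144 -0.124 -1.633  1.049] pos [0.5381 0.0974 0.1575] f_tool [ 1.35  0.17 -3.77] m_tool [-0.058  0.918  0.083] w 0.0 ff 1.5577001414339975
shift [0.0007 0.0006 0.002 ] rot [-0.12 -0.09 -0.08] 0.002 0.2
```

View pics/grip.png

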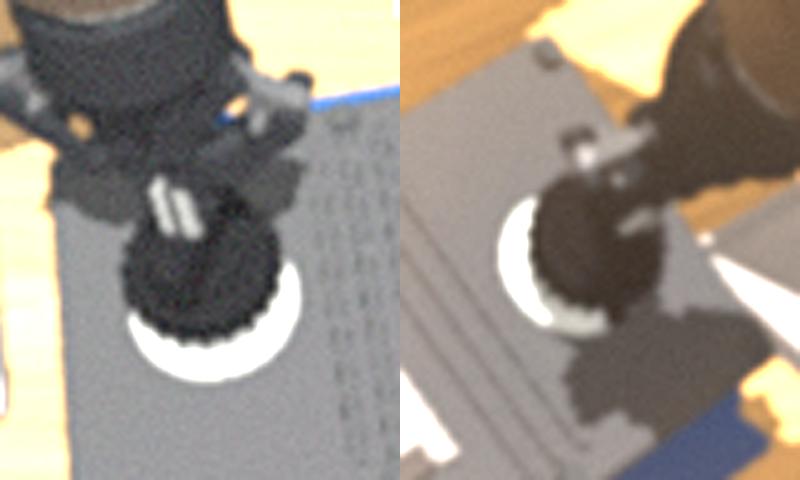

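The picture shows the shut fingers in front of the cap without the wing between them. The pad ends are at (190,237) in the top view and near (630,230) in the scene view. I'll locate the tips relative to the wing.

```bash
python3 - <<'E'
from plan import *
s=readout.sense();R=s['ee_rot']
for b in(.008,0,-.011,-.03):
    X=s['eef_pos']+R@[0,0,b];print(b,X.round(4),proj('top',X)[0].round(1),proj('scene',X)[0].round(1))
print('seen tip tri',tri((346,146),(273,242.4)).round(4))
for h in(.043,.065,.073):
    for x in(-.029,0,.029):
        X=face(p,-.004-x*np.cos(.3),.0675-x*np.sin(.3),h);print(h,x,X.round(3),proj('top',X)[0].round(1),proj('scene',X)[0].round(1))
# lines: zoom in 8x, original
for th in('wing_grip','skirt_mark'):
    for n in('top','scene'):print(th,n,[(np.round(d['centre'],1).tolist(),round(d['conf'],2)) for d in finder.landmark_of(n,th)[:2]])
E
```

```text
0.008 [0.5342 0.0968 0.1506] [274.  244.9] [340.5 145.9]
0 [0.5381 0.0974 0.1575] [273.4 242.8] [341.7 144.7]
-0.011 [0.5436 0.0982 0.167 ] [272.5 240. ] [343.5 143. ]
-0.03 [0.5529 0.0996 0.1835] [270.9 235. ] [346.7 139.9]
seen tip tri [0.5408 0.1015 0.1527]
0.043 -0.029 [0.507 0.102 0.161] [271.  258.3] [335.8 134.6]
0.043 0 [0.532 0.097 0.147] [274.1 246. ] [339.9 146.3]
0.043 0.029 [0.557 0.092 0.134] [277.2 234.1] [344.1 158. ]
0.065 -0.029 [0.518 0.103 0.18 ] [269.1 252.9] [339.2 131. ]
0.065 0 [0.543 0.099 0.166] [272.3 240.4] [343.4 142.9]
0.065 0.029 [0.568 0.094 0.153] [275.5 228.4] [347.7 154.9]
0.073 -0.029 [0.522 0.104 0.187] [268.4 250.9] [340.5 129.6]
0.073 0 [0.547 0.099 0.173] [271.7 238.3] [344.7 141.6]
0.073 0.029 [0.572 0.094 0.16 ] [274.8 226.2] [349.  153.7]
wing_grip top [([270.3, 240.7], 0.84)]
wing_grip scene [([341.9, 142.2], 0.55)]
skirt_mark top [([276.5, 232.1], 0.95), ([391.1, 176.7], 0.31)]
skirt_mark scene [([339.0, 162.9], 0.6)]
```

Request:
servo_tool(
  plan=[
    [[0, 0, 0], [0, 0, 0], 1],
    [[0, 0, 0], [0, 0, 0], 1],
    [[0, 0, 0], [0, 0, 0], 1],
    [[0.016, 0.0025, 0.028], [0, 0, 0], 1],
    [[0.016, 0.0025, 0.028], [0, 0, 0], 1],
    [[0.016, 0.0025, 0.028], [0, 0, 0], 1],
    [[0, 0, 0], [0, 0, 0], 1],
    [[0, 0, 0], [0, 0, 0], 1],
  ],
)

```text
time: 7.37
eef_pos: [0.5863, 0.1055, 0.2411]
ee_rot: [[0.863, -0.109, -0.492], [-0.165, -0.984, -0.072], [-0.477, 0.143, -0.867]]
wrist_force: [-0.9, -0.3, -0.6]
grip_width: 0.0856
finger_force: 0.0
```

```bash
python3 - <<'E'
from plan import *
s=st()
rows=[]
for n,(x,y,w,h) in {'top':(250,215,50,60),'scene':(315,125,50,60)}.items():
    im=np.mean([cams.capture(n).astype(float) for _ in range(4)],0)[:,:,::-1];np.save(f'{n}1.npy',im)
    im=im[y:y+h,x:x+w];lo=im.min();big=np.clip((im-lo)*255/(70-lo),0,255).astype(np.uint8)
    rows.append(cv2.resize(big,(400,480),interpolation=cv2.INTER_CUBIC))
cv2.imwrite('pics/contr1.png',np.hstack(rows))
for th in('wing_grip','skirt_mark','stand'):
    for n in('top','scene'):print(th,n,[(np.round(d['centre'],1).tolist(),round(d['conf'],2)) for d in finder.landmark_of(n,th)[:2]])
E
```

```text
t 7.3667 q [ 0.383  0.618  0.41  -0.124 -1.869  1.034] pos [0.5863 0.1055 0.2411] f_tool [-0.41  0.3   1.02] m_tool [0.283 1.02  0.019] w 0.0856 ff 0.0
wing_grip top [([270.0, 239.2], 0.97)]
wing_grip scene [([340.9, 142.3], 0.73)]
skirt_mark top [([275.3, 228.6], 0.84)]
skirt_mark scene [([340.2, 163.0], 0.64), ([343.2, 144.4], 0.6)]
stand top [([311.9, 250.6], 0.96)]
stand scene [([312.4, 195.5], 0.55)]
```

View pics/contr1.png

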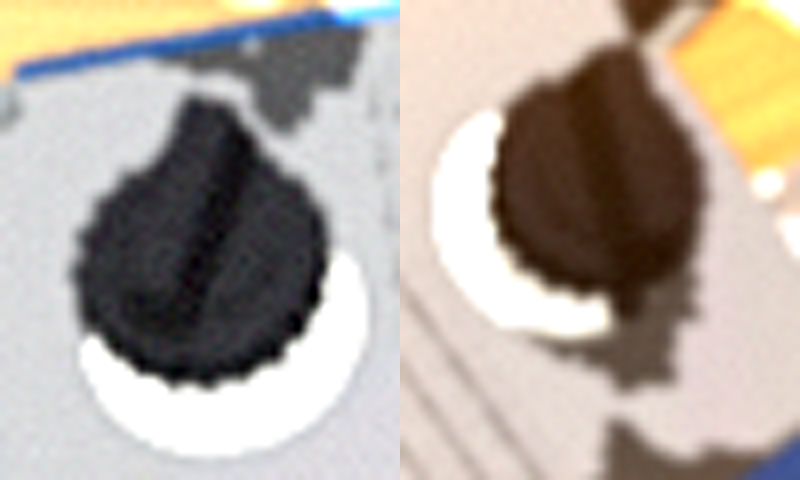

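The wing hasn't moved: in the top view it still runs from (205,100) to (160,305). So the fingers squeezed off its top, and my height was off. I'll go down half-open and touch the skirt to calibrate the height.

Request:
servo_tool(
  plan=[
    [[-0.0129, -0.0021, -0.0204], [0, 0, 0], 0],
    [[-0.0129, -0.0021, -0.0204], [0, 0, 0], 0],
    [[-0.0129, -0.0022, -0.0204], [0, 0, 0], 0],
    [[-0.013, -0.0022, -0.0204], [0, 0, 0], 0],
    [[0, 0, 0], [0, 0, 0], 0],
    [[0, 0, 0], [0, 0, 0], 0],
    [[0, 0, 0], [0, 0, 0], 0],
  ],
)

```text
time: 8.65
eef_pos: [0.5355, 0.0967, 0.1606]
ee_rot: [[0.864, -0.109, -0.491], [-0.165, -0.984, -0.073], [-0.475, 0.144, -0.868]]
wrist_force: [0.5, -0.8, 1.4]
grip_width: 0.0429
finger_force: 0.0
```

Request:
servo_tool(
  plan=[
    [[-0.0025, -0.0004, -0.0043], [0, 0, 0], 0],
    [[0, 0, 0], [0, 0, 0], 0],
  ],
)

```text
time: 8.82
eef_pos: [0.5321, 0.0965, 0.1554]
ee_rot: [[0.864, -0.109, -0.492], [-0.165, -0.984, -0.072], [-0.476, 0.144, -0.867]]
wrist_force: [0.1, -0.2, 0.3]
grip_width: 0.0425
finger_force: 0.0
```

```bash
python3 - <<'E'
from plan import *
s=st();delta(face(p,0,.0675,.057),frame(-.3))
E
```

```text
t 8.8167 q [ 0.401  0.58   0.124 -0.126 -1.621  1.049] pos [0.5321 0.0965 0.1554] f_tool [-0.02  0.28 -0.34] m_tool [ 0.265  0.91  -0.024] w 0.0425 ff 0.0
shift [0.0033 0.001  0.0061] rot [-0.19 -0.08 -0.05] 0.007 0.2
```

Request:
servo_tool(
  plan=[
    [[-0.0025, -0.0004, -0.0043], [0, 0, 0], 0],
    [[0, 0, 0], [0, 0, 0], 0],
  ],
)

```text
time: 8.98
eef_pos: [0.5287, 0.0958, 0.1504]
ee_rot: [[0.863, -0.109, -0.494], [-0.166, -0.984, -0.073], [-0.478, 0.145, -0.866]]
wrist_force: [0.1, -0.5, -0.0]
grip_width: 0.0426
finger_force: 0.0
```

Request:
servo_tool(
  plan=[
    [[-0.0025, -0.0004, -0.0043], [0, 0, 0], 0],
    [[0, 0, 0], [0, 0, 0], 0],
  ],
)

```text
time: 9.15
eef_pos: [0.5259, 0.0953, 0.1459]
ee_rot: [[0.862, -0.109, -0.495], [-0.166, -0.983, -0.073], [-0.479, 0.145, -0.866]]
wrist_force: [-1.6, -1.2, -0.5]
grip_width: 0.0431
finger_force: 0.0
```

Request:
servo_tool(
  plan=[
    [[-0.0015, -0.0003, -0.0026], [0, 0, 0], 0],
    [[0, 0, 0], [0, 0, 0], 0],
  ],
)

```text
time: 9.32
eef_pos: [0.5246, 0.095, 0.1435]
ee_rot: [[0.863, -0.108, -0.494], [-0.166, -0.983, -0.073], [-0.478, 0.145, -0.866]]
wrist_force: [-0.1, 0.5, 0.3]
grip_width: 0.0428
finger_force: 0.0
```

Request:
servo_tool(
  plan=[
    [[-0.001, -0.0002, -0.0018], [0, 0, 0], 0],
    [[0, 0, 0], [0, 0, 0], -1],
    [[0, 0, 0], [0, 0, 0], -1],
    [[0, 0, 0], [0, 0, 0], -1],
    [[0, 0, 0], [0, 0, 0], -1],
    [[0, 0, 0], [0, 0, 0], -1],
  ],
)

```text
time: 9.82
eef_pos: [0.5249, 0.0975, 0.1421]
ee_rot: [[0.865, -0.109, -0.491], [-0.163, -0.984, -0.069], [-0.475, 0.14, -0.869]]
wrist_force: [0.4, 7.0, 0.9]
grip_width: 0.0148
finger_force: 60.3
```

```bash
python3 - <<'E'
from plan import *
s=st();delta(face(p,0,.0675,.057),frame(-.3))
E
```

```text
t 9.8167 q [ 0.406  0.58   0.089 -0.13  -1.583  1.051] pos [0.5249 0.0975 0.1421] f_tool [-1.2  -6.82 -1.45] m_tool [2.2   0.619 0.038] w 0.0148 ff 60.26457667350769
shift [ 0.0105 -0.0001  0.0194] rot [-0.39  0.04 -0.07] 0.022 0.4
```

The wing is gripped: 14.8 mm opening and 60 N. I'll relieve the side load and begin turning clockwise.

Request:
servo_tool(
  plan=[
    [[0, 0.0025, 0], [0, 0, 0], -1],
    [[0, 0, 0], [0, 0, 0], -1],
    [[0, 0, 0], [-2.95, -0.42, -5.2], -1],
    [[0, 0, 0], [-2.95, -0.42, -5.2], -1],
    [[0, 0, 0], [-2.95, -0.42, -5.2], -1],
    [[0, 0, 0], [-2.95, -0.42, -5.2], -1],
    [[0, 0, 0], [0, 0, 0], -1],
    [[0, 0, 0], [0, 0, 0], -1],
  ],
)

```text
time: 10.48
eef_pos: [0.5253, 0.0991, 0.1417]
ee_rot: [[0.745, -0.452, -0.491], [-0.55, -0.832, -0.069], [-0.377, 0.322, -0.868]]
wrist_force: [2.3, 4.9, -0.5]
grip_width: 0.0149
finger_force: 60.2
```

```bash
python3 - <<'E'
from plan import *
s=st();delta(face(p,0,.0675,.0345),frame(-.3-.419))
E
```

```text
t 10.4833 q [ 0.407  0.581  0.091 -0.131 -1.584  0.629] pos [0.5253 0.0991 0.1417] f_tool [-0.8  -5.24 -1.  ] m_tool [2.174 0.65  0.092] w 0.0149 ff 60.24103403091431
shift [-0.0009 -0.0033  0.0002] rot [-0.37  0.01 -0.02] 0.003 0.4
```

Request:
servo_tool(
  plan=[
    [[0.001, 0.0025, 0], [-2.95, -0.42, -5.2], -1],
    [[0, 0, 0], [-2.95, -0.42, -5.2], -1],
    [[0, 0, 0], [-2.95, -0.42, -5.2], -1],
    [[0, 0, 0], [-2.95, -0.42, -5.2], -1],
    [[0, 0, 0], [-2.95, -0.42, -5.2], -1],
    [[0, 0, 0], [0, 0, 0], -1],
  ],
)

```text
time: 10.98
eef_pos: [0.5264, 0.1006, 0.141]
ee_rot: [[0.417, -0.764, -0.492], [-0.894, -0.444, -0.069], [-0.166, 0.468, -0.868]]
wrist_force: [4.9, 2.4, -5.7]
grip_width: 0.0147
finger_force: 59.8
```

```bash
python3 - <<'E'
from plan import *
s=st();delta(face(p,0,.0675,.0345),frame(-.3-.419-.524))
print(s['wrist_force'].round(1))
E
```

```text
t 10.9833 q [ 0.408  0.585  0.096 -0.133 -1.586  0.103] pos [0.5264 0.1006 0.141 ] f_tool [ 0.85 -7.44  2.39] m_tool [2.887 0.704 0.08 ] w 0.0147 ff 59.824567437171936
shift [-0.0021 -0.0048  0.001 ] rot [-0.34 -0.04  0.07] 0.005 0.4
[ 4.9  2.4 -5.7]
```

Request:
servo_tool(
  plan=[
    [[0.0026, 0.0012, -0.0015], [-2.95, -0.42, -5.2], -1],
    [[0, 0, 0], [-2.95, -0.42, -5.2], -1],
    [[0, 0, 0], [-2.95, -0.42, -5.2], -1],
    [[0, 0, 0], [-2.95, -0.42, -5.2], -1],
    [[0, 0, 0], [-2.95, -0.42, -5.2], -1],
    [[0, 0, 0], [0, 0, 0], -1],
  ],
)

```text
time: 11.48
eef_pos: [0.5282, 0.1013, 0.14]
ee_rot: [[-0.018, -0.869, -0.494], [-0.996, 0.06, -0.068], [0.089, 0.491, -0.867]]
wrist_force: [2.4, 1.5, -4.4]
grip_width: 0.0143
finger_force: 59.7
```

```bash
python3 - <<'E'
from plan import *
s=st();delta(face(p,0,.0675,.0345),frame(-.3-.419-.524*2))
print(s['wrist_force'].round(1))
E
```

```text
t 11.4833 q [ 0.408  0.59   0.102 -0.134 -1.589 -0.417] pos [0.5282 0.1013 0.14  ] f_tool [-1.98 -4.2   2.5 ] m_tool [ 2.532 -0.511  0.114] w 0.0143 ff 59.702391028404236
shift [-0.0038 -0.0055  0.002 ] rot [-0.47 -0.17 -0.08] 0.007 0.5
[ 2.4  1.5 -4.4]
```

Request:
servo_tool(
  plan=[
    [[0.001, 0, -0.0005], [-2.47, -0.35, -4.34], -1],
    [[0, 0, 0], [-2.47, -0.35, -4.34], -1],
    [[0, 0, 0], [-1.48, -0.2, -2.6], -1],
    [[0, 0, 0], [-1.48, -0.2, -2.6], -1],
    [[0, 0, 0], [0, 0, 0], -1],
  ],
)

```text
time: 11.9
eef_pos: [0.5292, 0.1011, 0.1394]
ee_rot: [[-0.255, -0.831, -0.494], [-0.942, 0.33, -0.068], [0.219, 0.448, -0.867]]
wrist_force: [2.8, 1.2, -5.3]
grip_width: 0.0147
finger_force: 59.6
```

```bash
python3 -c "
from plan import *
st()"
```

```text
t 11.9 q [ 0.407  0.592  0.104 -0.133 -1.589 -0.693] pos [0.5292 0.1011 0.1394] f_tool [-3.02 -4.35  3.14] m_tool [ 2.562 -1.052  0.036] w 0.0147 ff 59.61303234100342
```

Request:
servo_tool(
  plan=[
    [[0, 0, 0], [-1.97, -0.28, -3.47], -1],
    [[0, 0, 0], [-1.97, -0.28, -3.47], -1],
    [[0, 0, 0], [0, 0, 0], -1],
  ],
)

```text
time: 12.15
eef_pos: [0.5296, 0.1009, 0.1392]
ee_rot: [[-0.37, -0.788, -0.493], [-0.886, 0.458, -0.068], [0.279, 0.412, -0.867]]
wrist_force: [4.8, -0.5, -7.4]
grip_width: 0.0151
finger_force: 59.5
```

```bash
python3 -c "
from plan import *
st()"
```

```text
t 12.15 q [ 0.406  0.592  0.104 -0.133 -1.588 -0.833] pos [0.5296 0.1009 0.1392] f_tool [-3.38 -7.07  4.08] m_tool [ 3.316 -1.447  0.09 ] w 0.0151 ff 59.52334821224213
```

Request:
servo_tool(
  plan=[
    [[0.001, 0, -0.0005], [-1.97, -0.28, -3.47], -1],
    [[0, 0, 0], [-1.97, -0.28, -3.47], -1],
    [[0, 0, 0], [0, 0, 0], -1],
  ],
)

```text
time: 12.4
eef_pos: [0.5301, 0.1006, 0.139]
ee_rot: [[-0.475, -0.728, -0.494], [-0.814, 0.577, -0.068], [0.335, 0.37, -0.867]]
wrist_force: [5.0, -1.7, -6.9]
grip_width: 0.0146
finger_force: 59.5
```

```bash
python3 -c "
from plan import *
st()"
```

```text
t 12.4 q [ 0.405  0.593  0.105 -0.133 -1.589 -0.972] pos [0.5301 0.1006 0.139 ] f_tool [-3.31 -7.19  3.67] m_tool [ 3.038 -1.536  0.046] w 0.0146 ff 59.517388343811035
```

Request:
servo_tool(
  plan=[
    [[0, 0, 0], [-1.97, -0.28, -3.47], -1],
    [[0, 0, 0], [-1.97, -0.28, -3.47], -1],
    [[0, 0, 0], [0, 0, 0], -1],
  ],
)

```text
time: 12.65
eef_pos: [0.5304, 0.1003, 0.1388]
ee_rot: [[-0.572, -0.655, -0.493], [-0.726, 0.685, -0.068], [0.382, 0.319, -0.867]]
wrist_force: [5.8, -3.0, -9.0]
grip_width: 0.0145
finger_force: 59.5
```

```bash
python3 -c "
from plan import *
st()"
```

```text
t 12.65 q [ 0.405  0.593  0.105 -0.132 -1.588 -1.112] pos [0.5304 0.1003 0.1388] f_tool [-4.63 -8.75  5.15] m_tool [ 3.327 -1.939  0.118] w 0.0145 ff 59.48356747627258
```

Request:
servo_tool(
  plan=[
    [[0.0015, -0.0015, -0.002], [-1.97, -0.28, -3.47], -1],
    [[0, 0, 0], [-1.97, -0.28, -3.47], -1],
    [[0, 0, 0], [0, 0, 0], -1],
  ],
)

```text
time: 12.9
eef_pos: [0.531, 0.0997, 0.1385]
ee_rot: [[-0.657, -0.57, -0.494], [-0.624, 0.778, -0.067], [0.423, 0.264, -0.867]]
wrist_force: [1.7, 1.4, -1.1]
grip_width: 0.0147
finger_force: 60.2
```

```bash
python3 -c "
from plan import *
st()"
```

```text
t 12.9 q [ 0.403  0.595  0.107 -0.133 -1.589 -1.248] pos [0.531  0.0997 0.1385] f_tool [-2.42 -0.2   0.02] m_tool [ 0.886 -1.58   0.087] w 0.0147 ff 60.17421305179596
```

Request:
servo_tool(
  plan=[
    [[0, 0, 0], [-1.97, -0.28, -3.47], -1],
    [[0, 0, 0], [-1.97, -0.28, -3.47], -1],
    [[0, 0, 0], [0, 0, 0], -1],
  ],
)

```text
time: 13.15
eef_pos: [0.5312, 0.0993, 0.1384]
ee_rot: [[-0.73, -0.473, -0.493], [-0.51, 0.858, -0.068], [0.455, 0.202, -0.867]]
wrist_force: [3.4, 0.5, -1.2]
grip_width: 0.0145
finger_force: 60.2
```

```bash
python3 -c "
from plan import *
st()"
```

```text
t 13.15 q [ 0.403  0.595  0.106 -0.132 -1.588 -1.388] pos [0.5312 0.0993 0.1384] f_tool [-3.29 -1.39 -0.68] m_tool [ 1.13  -1.652  0.077] w 0.0145 ff 60.19784331321716
```

Request:
servo_tool(
  plan=[
    [[0, 0, 0], [-1.97, -0.28, -3.47], -1],
    [[0, 0, 0], [-1.48, -0.2, -2.6], -1],
    [[0, 0, 0], [0, 0, 0], -1],
  ],
)

```text
time: 13.4
eef_pos: [0.5314, 0.0989, 0.1383]
ee_rot: [[-0.782, -0.381, -0.493], [-0.402, 0.913, -0.068], [0.476, 0.145, -0.867]]
wrist_force: [4.2, -1.6, -1.0]
grip_width: 0.015
finger_force: 60.2
```

```bash
python3 -c "
from plan import *
st()"
```

```text
t 13.4 q [ 0.403  0.595  0.106 -0.131 -1.588 -1.509] pos [0.5314 0.0989 0.1383] f_tool [-3.13 -3.17 -1.14] m_tool [ 1.439 -1.797  0.004] w 0.015 ff 60.23276209831238
```

Request:
servo_tool(
  plan=[
    [[0, 0, 0], [-1.48, -0.2, -2.6], -1],
    [[0, 0, 0], [-1.48, -0.2, -2.6], -1],
    [[0, 0, 0], [0, 0, 0], -1],
  ],
)

```text
time: 13.65
eef_pos: [0.5315, 0.0985, 0.1382]
ee_rot: [[-0.817, -0.298, -0.493], [-0.305, 0.95, -0.069], [0.489, 0.094, -0.867]]
wrist_force: [4.3, -3.9, -2.5]
grip_width: 0.015
finger_force: 60.2
```

```bash
python3 -c "
from plan import *
st()
for th in('wing_grip','skirt_mark'):
    for n in('top','scene'):print(th,n,[(np.round(d['centre'],1).tolist(),round(d['conf'],2)) for d in (cams.capture(n),finder.landmark_of(n,th))[1][:2]])
"
```

```text
t 13.65 q [ 0.402  0.595  0.106 -0.13  -1.588 -1.613] pos [0.5315 0.0985 0.1382] f_tool [-3.59 -5.27  0.33] m_tool [ 1.708 -1.989 -0.159] w 0.015 ff 60.227519273757935
wing_grip top [([267.4, 238.9], 0.75)]
wing_grip scene [([342.6, 144.5], 0.47)]
skirt_mark top [([277.7, 261.1], 0.92), ([336.9, 227.1], 0.41)]
skirt_mark scene [([327.1, 135.0], 0.95)]
```

Request:
servo_tool(
  plan=[
    [[0, 0, 0], [-1.48, -0.2, -2.6], -1],
    [[0, 0, 0], [0, 0, 0], -1],
  ],
)

```text
time: 14.22
eef_pos: [0.5316, 0.0984, 0.1382]
ee_rot: [[-0.832, -0.255, -0.493], [-0.255, 0.965, -0.069], [0.493, 0.068, -0.867]]
wrist_force: [4.5, -3.8, -1.8]
grip_width: 0.0147
finger_force: 60.2
```

```bash
python3 -c "
from plan import *
st()"
```

```text
t 14.2167 q [ 0.402  0.595  0.106 -0.13  -1.587 -1.665] pos [0.5316 0.0984 0.1382] f_tool [-3.63 -4.9  -0.42] m_tool [ 1.783 -2.09  -0.27 ] w 0.0147 ff 60.22325813770294
```

Request:
servo_tool(
  plan=[
    [[0, 0, 0], [-1.48, -0.2, -2.6], -1],
    [[0, 0, 0], [0, 0, 0], -1],
  ],
)

```text
time: 14.38
eef_pos: [0.5317, 0.0982, 0.1382]
ee_rot: [[-0.844, -0.211, -0.493], [-0.204, 0.977, -0.069], [0.496, 0.042, -0.867]]
wrist_force: [3.5, -3.3, -2.3]
grip_width: 0.0144
finger_force: 60.2
```

```bash
cat > lug.py <<'E'
from plan import *
def lug(k=3):
    o={n:[] for n in('top','scene')}
    for n in o:
        for _ in range(k):
            cams.capture(n);d=finder.landmark_of(n,'skirt_mark')
            if d and d[0]['conf']>.5:o[n].append(d[0]['centre'])
    c={n:np.median(o[n],0) if o[n] else None for n in o};print(c)
    L=c;r=[]
    for u0,v0 in[(-.004,.0675),(0,.0675)]:
      for ns in(('top',),('scene',),('top','scene')):
        g=lambda q:np.concatenate([(proj(n,face(p,u0-.035*np.cos(q[0]),v0+.035*np.sin(q[0]),.043))[0]+np.array([q[1],q[2]])*(1 if len(ns)==1 else 0)-L[n]) for n in ns]+[np.array(q[1:])*1.0])
        b=min((least_squares(g,[a,0,0]) for a in(-3,-1.5,0,1.5)),key=lambda s:s.cost);r.append((ns,round((b.x[0]+np.pi)%(2*np.pi)-np.pi,3),round(b.cost,2)))
    print(r)
E
python3 -c "
from lug import *
st();lug()"
```

```text
t 14.3833 q [ 0.402  0.595  0.106 -0.129 -1.587 -1.717] pos [0.5317 0.0982 0.1382] f_tool [-3.4  -4.06  0.51] m_tool [ 1.86  -2.174 -0.246] w 0.0144 ff 60.21310329437256
{'top': array([278. , 259.9]), 'scene': array([326.6, 137.7])}
[(('top',), np.float64(-2.987), np.float64(0.02)), (('scene',), np.float64(-2.698), np.float64(0.09)), (('top', 'scene'), np.float64(-2.875), np.float64(5.15)), (('top',), np.float64(-2.965), np.float64(0.99)), (('scene',), np.float64(-2.637), np.float64(0.23)), (('top', 'scene'), np.float64(-2.842), np.float64(8.12))]
```

The torque has levelled off at about -0.26 N m, some 0.35–0.4 below the free running level, so the limiter is slipping. I'll turn a few more degrees so it shows.

Request:
servo_tool(
  plan=[
    [[0, 0, 0], [-1.48, -0.2, -2.6], -1],
    [[0, 0, 0], [-1.48, -0.2, -2.6], -1],
    [[0, 0, 0], [0, 0, 0], -1],
  ],
)

```text
time: 15.23
eef_pos: [0.5317, 0.0978, 0.1382]
ee_rot: [[-0.862, -0.122, -0.493], [-0.1, 0.992, -0.07], [0.498, -0.011, -0.867]]
wrist_force: [4.6, -6.4, -2.1]
grip_width: 0.0147
finger_force: 60.2
```

```bash
python3 -c "
from lug import *
st();lug()"
```

```text
t 15.2333 q [ 0.402  0.595  0.106 -0.129 -1.588 -1.822] pos [0.5317 0.0978 0.1382] f_tool [-4.38 -6.86 -0.03] m_tool [ 1.922 -2.475 -0.14 ] w 0.0147 ff 60.188419818878174
{'top': array([275.7, 259.8]), 'scene': array([326. , 138.9])}
[(('top',), np.float64(-3.118), np.float64(0.22)), (('scene',), np.float64(-2.605), np.float64(0.09)), (('top', 'scene'), np.float64(-2.916), np.float64(15.87)), (('top',), np.float64(-3.107), np.float64(1.78)), (('scene',), np.float64(-2.533), np.float64(0.19)), (('top', 'scene'), np.float64(-2.887), np.float64(21.13))]
```

```bash
python3 -c "
from plan import *
m=[]
for _ in range(8):
    cams.capture('top');s=readout.sense();m.append((s['ee_rot'].T@s['moment'])[2])
print(np.round(m,3),np.mean(m))
o=face(p,0,0,0);D=face(p,-1,0,0)-o;V=face(p,0,1,0)-o;x=s['ee_rot'][:,0];print('tool a',np.arctan2(x@V,x@D))"
```

```text
[-0.152 -0.212 -0.135 -0.211 -0.142 -0.16  -0.193 -0.17 ] -0.17187535624544786
tool a 3.11236863435727
```

Request:
servo_tool(
  plan=[
    [[0, 0, 0], [0, 0, 0], 1],
    [[0, 0, 0], [0, 0, 0], 1],
    [[0, 0, 0], [0, 0, 0], 1],
    [[0.016, 0.0025, 0.028], [0, 0, 0], 1],
    [[0.016, 0.0025, 0.028], [0, 0, 0], 1],
    [[0.016, 0.0025, 0.028], [0, 0, 0], 1],
    [[0.016, 0.0025, 0.028], [0, 0, 0], 1],
    [[0.025, 0.02, 0.02], [0, 0, 0], 1],
    [[0.025, 0.02, 0.02], [0, 0, 0], 1],
    [[0, 0, 0], [0, 0, 0], 1],
  ],
)

```text
time: 17.07
eef_pos: [0.6491, 0.1531, 0.2913]
ee_rot: [[-0.865, -0.121, -0.487], [-0.102, 0.993, -0.065], [0.491, -0.007, -0.871]]
wrist_force: [0.1, 0.4, -1.7]
grip_width: 0.085
finger_force: 0.0
```

```bash
python3 - <<'E'
from lug import *
st();lug()
rows=[]
for n,(x,y,w,h) in {'top':(250,215,50,60),'scene':(315,125,50,60)}.items():
    im=np.mean([cams.capture(n).astype(float) for _ in range(6)],0)[:,:,::-1];np.save(f'{n}2.npy',im)
    im=im[y:y+h,x:x+w];lo=im.min();big=np.clip((im-lo)*255/(70-lo),0,255).astype(np.uint8)
    rows.append(cv2.resize(big,(400,480),interpolation=cv2.INTER_CUBIC))
cv2.imwrite('pics/contr2.png',np.hstack(rows))
E
```

```text
t 17.0667 q [ 0.407  0.746  0.783 -0.154 -2.1   -1.902] pos [0.6491 0.1531 0.2913] f_tool [-0.92  0.45  1.39] m_tool [-0.046 -0.945 -0.053] w 0.085 ff 0.0
{'top': array([277.3 , 258.85]), 'scene': array([327.5, 137.6])}
[(('top',), np.float64(-3.01), np.float64(0.56)), (('scene',), np.float64(-2.737), np.float64(0.0)), (('top', 'scene'), np.float64(-2.904), np.float64(5.24)), (('top',), np.float64(-2.989), np.float64(2.57)), (('scene',), np.float64(-2.678), np.float64(0.74)), (('top', 'scene'), np.float64(-2.872), np.float64(11.33))]
```

View pics/contr2.png

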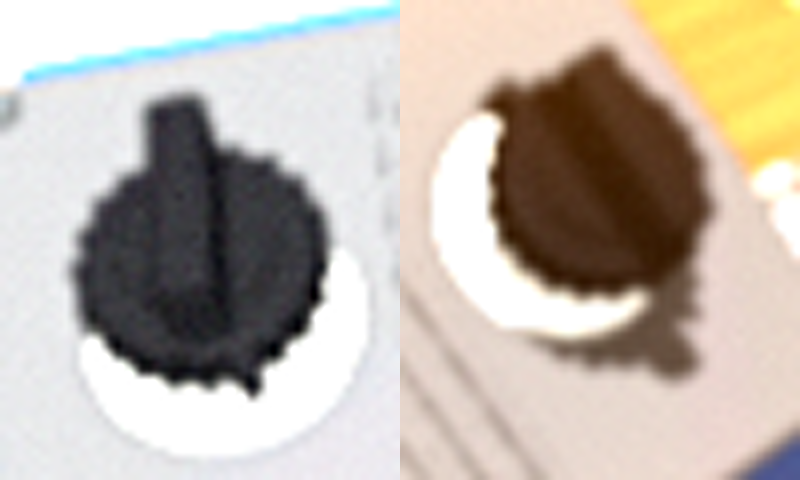

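The top view (left) shows the wing from (185,305) to (178,97) and the lug now at the skirt's rim at (255,385). In the scene view the lug is at (500,95). The wing is no longer aligned with the lug, so I'll compute the slip.

```bash
python3 - <<'E'
from plan import *
def J(n,h):
    f=lambda x,y:proj(n,face(p,0-x,.0675+y,h))[0]
    return np.c_[f(1e-3,0)-f(-1e-3,0),f(0,1e-3)-f(0,-1e-3)]/2e-3
def ang(n,h,d):
    v=np.linalg.solve(J(n,h),np.array(d,float)/8);return round(np.degrees(np.arctan2(v[1],v[0])),1),(np.linalg.norm(v)*1e3).round(1)
print('wing top',ang('top',.073,(178-187,97-305)),'init',ang('top',.073,(206-152,97-305)))
for c in((202,262),(202,266),(205,262)):print('lug top',ang('top',.043,(255-c[0],385-c[1])))
for c in((600,195),(604,195),(600,200)):print('lug scene',ang('scene',.043,(500-c[0],95-c[1])),'init',ang('scene',.043,(630-c[0],300-c[1])))
print('wing scene',ang('scene',.073,(600-688,50-245)), 'init', ang('scene',.073,(570-620,70-275)))
E
```

```text
wing top (np.float64(-2.1), np.float64(61.3)) init (np.float64(-17.2), np.float64(61.0))
lug top (np.float64(-164.6), np.float64(40.5))
lug top (np.float64(-164.1), np.float64(39.3))
lug top (np.float64(-165.6), np.float64(40.1))
lug scene (np.float64(-168.3), np.float64(40.4)) init (np.float64(-20.9), np.float64(32.1))
lug scene (np.float64(-167.0), np.float64(41.2)) init (np.float64(-23.1), np.float64(31.9))
lug scene (np.float64(-169.9), np.float64(41.4)) init (np.float64(-20.1), np.float64(30.7))
wing scene (np.float64(168.2), np.float64(60.0)) init (np.float64(156.6), np.float64(60.4))
```

The slip is about 15°, which is visible and well under 45°, and the cap is home. Next is the plate.

```bash
python3 - <<'E'
from lug import *
o=face(p,0,0,0);A=np.c_[face(p,1,0,0)-o,face(p,0,1,0)-o,face(p,0,0,1)-o]
print('axis uvh',(A.T@(np.array([.5312,.0990,.1385])-o)).round(4))
L={}
for th in('tag','tag_tab','stud','wing_grip'):
    L[th]={}
    for n in('top','scene'):
        c=[]
        for _ in range(3):
            cams.capture(n);d=finder.landmark_of(n,th)
            if d:c.append(d[0]['centre'])
        L[th][n]=np.median(c,0);
for th,h in(('tag',0),('tag_tab',.026),('stud',.012),('wing_grip',.065)):
    for n in('top','scene'):
        s=least_squares(lambda q:proj(n,face(p,q[0],q[1],h))[0]-L[th][n],[0,0]);print(th,n,L[th][n].round(1),s.x.round(4))
delta(face(p,-.039,-.0695,.08),frame(-np.pi/2));print(frame(-np.pi/2).round(3))
E
```

```text
axis uvh [-0.008   0.0697  0.0351]
tag top [341.6 248.2] [ 0.0015 -0.0698]
tag scene [287.3 180. ] [ 0.     -0.0689]
tag_tab top [339.3 227.8] [-0.0334 -0.0719]
tag_tab scene [299.6 190.3] [-0.0361 -0.0683]
stud top [345.2 256.5] [ 0.0295 -0.0734]
stud scene [281.8 168.6] [ 0.0268 -0.0684]
wing_grip top [271.1 237. ] [-0.0126  0.0694]
wing_grip scene [342.5 144.7] [-0.0063  0.0629]
shift [-0.0444 -0.1808 -0.1276] rot [44.98  6.42 79.94] 0.226 92.0
[[ 0.15  -0.858 -0.491]
 [-0.989 -0.13  -0.075]
 [-0.     0.497 -0.868]]
```

Request:
servo_tool(
  plan=[
    [[-0.0036, -0.0139, -0.0097], [3.46, 0.49, 6.15], 0],
    [[-0.0036, -0.0139, -0.0097], [3.46, 0.49, 6.15], 0],
    [[-0.0036, -0.0139, -0.0097], [3.46, 0.49, 6.15], 0],
    [[-0.0036, -0.0139, -0.0097], [3.46, 0.49, 6.15], 0],
    [[-0.0036, -0.0139, -0.0097], [3.46, 0.49, 6.15], 0],
    [[-0.0036, -0.0139, -0.0097], [3.46, 0.49, 6.15], 0],
    [[-0.0036, -0.0139, -0.0097], [3.46, 0.49, 6.15], 0],
    [[-0.0036, -0.0139, -0.0097], [3.46, 0.49, 6.15], 0],
    [[-0.0036, -0.0139, -0.0097], [3.46, 0.49, 6.15], 0],
    [[-0.0036, -0.0139, -0.0097], [3.46, 0.49, 6.15], 0],
    [[-0.0036, -0.0139, -0.0097], [3.46, 0.49, 6.15], 0],
    [[-0.0036, -0.0139, -0.0097], [3.46, 0.49, 6.15], 0],
  ],
)

```text
time: 21.67
eef_pos: [0.6017, -0.0179, 0.1729]
ee_rot: [[0.048, -0.87, -0.491], [-0.997, -0.014, -0.074], [0.057, 0.493, -0.868]]
wrist_force: [0.6, -0.2, 0.2]
grip_width: 0.0427
finger_force: 0.0
```

Request:
servo_tool(
  plan=[
    [[-0.0036, -0.0139, -0.0097], [3.46, 0.49, 6.15], 0],
    [[0, 0, 0], [0, 0, 0], 0],
    [[0, 0, 0], [0, 0, 0], 0],
  ],
)

```text
time: 21.92
eef_pos: [0.5981, -0.0317, 0.1633]
ee_rot: [[0.147, -0.858, -0.492], [-0.989, -0.127, -0.074], [0.001, 0.497, -0.868]]
wrist_force: [-0.2, 0.8, 0.7]
grip_width: 0.0428
finger_force: 0.0
```

```bash
python3 - <<'E'
from plan import *
st()
delta(face(p,-.036,-.070,.08),frame(-np.pi/2));delta(face(p,-.036,-.070,.012),frame(-np.pi/2))
E
```

```text
t 21.9167 q [ 0.203  0.666  0.268 -0.027 -1.692 -0.052] pos [ 0.5981 -0.0317  0.1633] f_tool [-0.85  0.42 -0.52] m_tool [ 1.005 -0.034 -0.006] w 0.0428 ff 0.0
shift [ 0.0002 -0.0004  0.0002] rot [ 0.06 -0.02  0.19] 0.001 0.2
shift [-0.0332 -0.0055 -0.0588] rot [ 0.06 -0.02  0.19] 0.068 0.2
```

Request:
servo_tool(
  plan=[
    [[-0.0083, -0.0014, -0.0147], [0, 0, 0], 0],
    [[-0.0083, -0.0014, -0.0147], [0, 0, 0], 0],
    [[-0.0083, -0.0014, -0.0147], [0, 0, 0], 0],
    [[-0.0083, -0.0013, -0.0147], [0, 0, 0], 0],
    [[0, 0, 0], [0, 0, 0], 0],
    [[0, 0, 0], [0, 0, 0], 0],
  ],
)

```text
time: 22.42
eef_pos: [0.5656, -0.0361, 0.1052]
ee_rot: [[0.15, -0.858, -0.491], [-0.989, -0.13, -0.075], [0.001, 0.496, -0.868]]
wrist_force: [0.5, -0.9, 0.7]
grip_width: 0.0429
finger_force: 0.0
```

Request:
servo_tool(
  plan=[
    [[-0.002, -0.0003, -0.0035], [0, 0, 0], 0],
    [[0, 0, 0], [0, 0, 0], 0],
  ],
)

```text
time: 22.58
eef_pos: [0.564, -0.0365, 0.1018]
ee_rot: [[0.15, -0.859, -0.489], [-0.989, -0.13, -0.074], [-0.0, 0.495, -0.869]]
wrist_force: [1.0, -0.3, 0.4]
grip_width: 0.0429
finger_force: 0.0
```

Request:
servo_tool(
  plan=[
    [[-0.002, -0.0003, -0.0035], [0, 0, 0], 0],
    [[0, 0, 0], [0, 0, 0], 0],
  ],
)

```text
time: 22.75
eef_pos: [0.5611, -0.0371, 0.0976]
ee_rot: [[0.15, -0.858, -0.491], [-0.989, -0.13, -0.074], [-0.0, 0.496, -0.868]]
wrist_force: [-0.9, 0.3, 0.5]
grip_width: 0.0427
finger_force: 0.0
```

```bash
python3 - <<'E'
from plan import *
st()
delta(face(p,-.036,-.070,0),frame(-np.pi/2))
E
```

```text
t 22.75 q [ 0.206  0.662  0.084 -0.028 -1.511 -0.046] pos [ 0.5611 -0.0371  0.0976] f_tool [-0.4   0.94 -0.04] m_tool [0.974 0.002 0.014] w 0.0427 ff 0.0
shift [-0.0022 -0.001  -0.0035] rot [-0.03  0.04  0.03] 0.004 0.1
```

Request:
servo_tool(
  plan=[
    [[-0.0015, -0.0003, -0.0026], [0, 0, 0], 0],
    [[0, 0, 0], [0, 0, 0], 0],
  ],
)

```text
time: 22.92
eef_pos: [0.5593, -0.0376, 0.0948]
ee_rot: [[0.15, -0.858, -0.491], [-0.989, -0.13, -0.074], [-0.0, 0.497, -0.868]]
wrist_force: [-1.1, -0.5, -0.5]
grip_width: 0.0426
finger_force: 0.0
```

Request:
servo_tool(
  plan=[
    [[-0.0015, -0.0003, -0.0026], [0, 0, 0], 0],
    [[0, 0, 0], [0, 0, 0], 0],
  ],
)

```text
time: 23.08
eef_pos: [0.5577, -0.0379, 0.0921]
ee_rot: [[0.15, -0.858, -0.492], [-0.989, -0.13, -0.074], [-0.001, 0.497, -0.868]]
wrist_force: [-0.4, -0.5, 0.1]
grip_width: 0.0426
finger_force: 0.0
```

Request:
servo_tool(
  plan=[
    [[-0.001, -0.0002, -0.0017], [0, 0, 0], 0],
    [[0, 0, 0], [0, 0, 0], 0],
  ],
)

```text
time: 23.25
eef_pos: [0.5568, -0.0381, 0.0905]
ee_rot: [[0.15, -0.858, -0.491], [-0.989, -0.13, -0.074], [-0.0, 0.497, -0.868]]
wrist_force: [0.6, 0.8, 0.2]
grip_width: 0.0429
finger_force: 0.0
```

Request:
servo_tool(
  plan=[
    [[0.001, 0.0002, 0.0017], [0, 0, 0], 0],
    [[0, 0, 0], [0, 0, 0], -1],
    [[0, 0, 0], [0, 0, 0], -1],
    [[0, 0, 0], [0, 0, 0], -1],
    [[0, 0, 0], [0, 0, 0], -1],
    [[0, 0, 0], [0, 0, 0], -1],
    [[0, 0, 0], [0, 0, 0], -1],
  ],
)

```text
time: 23.83
eef_pos: [0.5575, -0.0381, 0.0932]
ee_rot: [[0.15, -0.857, -0.492], [-0.989, -0.13, -0.075], [-0.0, 0.498, -0.867]]
wrist_force: [-2.4, -0.1, 4.6]
grip_width: 0.0025
finger_force: 61.8
```

```bash
python3 - <<'E'
from plan import *
st()
delta(face(p,-.036,-.070,0),frame(-np.pi/2))
for th in('tag','tag_tab','stud'):
    for n in('top','scene'):cams.capture(n);print(th,n,[(np.round(d['centre'],1).tolist(),round(d['conf'],2)) for d in finder.landmark_of(n,th)[:1]])
E
```

```text
t 23.8333 q [ 0.206  0.662  0.07  -0.027 -1.499 -0.046] pos [ 0.5575 -0.0381  0.0932] f_tool [-0.24  4.36 -2.8 ] m_tool [-0.309 -0.085  0.035] w 0.0025 ff 61.7781525850296
shift [0.0014 0.     0.0009] rot [ 0.01 -0.07 -0.  ] 0.002 0.1
tag top [([339.4, 248.1], 0.89)]
tag scene [([288.5, 179.2], 0.67)]
tag_tab top [([339.8, 229.2], 0.58)]
tag_tab scene [([298.5, 190.8], 0.63)]
stud top [([344.5, 258.4], 0.75)]
stud scene [([280.6, 168.3], 0.94)]
```

The tab is gripped (60 N). Now I slide it up the slope 33 mm.

Request:
servo_tool(
  plan=[
    [[-0.0035, -0.0005, 0.0021], [0, 0, 0], -1],
    [[-0.0035, -0.0005, 0.0021], [0, 0, 0], -1],
    [[-0.0036, -0.0006, 0.0021], [0, 0, 0], -1],
    [[-0.0036, -0.0006, 0.0021], [0, 0, 0], -1],
    [[-0.0036, -0.0006, 0.0021], [0, 0, 0], -1],
    [[-0.0035, -0.0005, 0.002], [0, 0, 0], -1],
    [[-0.0035, -0.0005, 0.002], [0, 0, 0], -1],
    [[-0.0035, -0.0005, 0.002], [0, 0, 0], -1],
    [[0, 0, 0], [0, 0, 0], -1],
    [[0, 0, 0], [0, 0, 0], -1],
  ],
)

```text
time: 25.27
eef_pos: [0.5292, -0.0422, 0.1095]
ee_rot: [[0.15, -0.858, -0.492], [-0.989, -0.13, -0.074], [-0.0, 0.497, -0.867]]
wrist_force: [-0.7, -0.3, 2.5]
grip_width: 0.0023
finger_force: 61.6
```

```bash
python3 - <<'E'
from plan import *
st()
delta(face(p,-.036,-.070,0),frame(-np.pi/2))
for th in('tag','tag_tab','stud'):
    for n in('top','scene'):cams.capture(n);print(th,n,[(np.round(d['centre'],1).tolist(),round(d['conf'],2)) for d in finder.landmark_of(n,th)[:1]])
E
```

```text
t 25.2667 q [ 0.208  0.603  0.002 -0.029 -1.49  -0.047] pos [ 0.5292 -0.0422  0.1095] f_tool [ 0.18  1.89 -1.78] m_tool [ 0.679 -0.027  0.004] w 0.0023 ff 61.61271929740906
shift [ 0.0297  0.0042 -0.0154] rot [-0.01 -0.04  0.01] 0.034 0.0
tag top [([343.9, 259.8], 0.91)]
tag scene [([279.7, 167.5], 0.67)]
tag_tab top [([342.3, 238.0], 0.89)]
tag_tab scene [([291.8, 175.3], 0.88)]
stud top [([345.4, 257.3], 0.67)]
stud scene [([281.3, 166.7], 0.94)]
```

Tag and stud centres now coincide. I'll lift a little along the stud's axis and check the force.

Request:
servo_tool(
  plan=[
    [[0.002, 0.0003, 0.0035], [0, 0, 0], -1],
    [[0.002, 0.0003, 0.0035], [0, 0, 0], -1],
    [[0, 0, 0], [0, 0, 0], -1],
  ],
)

```text
time: 26.12
eef_pos: [0.5346, -0.0413, 0.1161]
ee_rot: [[0.15, -0.859, -0.49], [-0.989, -0.131, -0.074], [-0.0, 0.495, -0.869]]
wrist_force: [0.2, 0.5, -0.2]
grip_width: 0.0024
finger_force: 61.2
```

Request:
servo_tool(
  plan=[
    [[0.002, 0.0003, 0.0035], [0, 0, 0], -1],
    [[0.002, 0.0003, 0.0035], [0, 0, 0], -1],
    [[0, 0, 0], [0, 0, 0], -1],
  ],
)

```text
time: 26.37
eef_pos: [0.5387, -0.0409, 0.1236]
ee_rot: [[0.15, -0.859, -0.489], [-0.989, -0.131, -0.074], [-0.0, 0.495, -0.869]]
wrist_force: [-0.1, 0.3, -0.1]
grip_width: 0.0024
finger_force: 61.2
```

```bash
python3 - <<'E'
from plan import *
st()
for uv in[(142,214),(232,207),(237,278),(146,287)]:print(ray('top',uv,.022).round(3),end=' ')
for n in('top','scene'):
    cams.capture(n);print(n,[(np.round(d['centre'],1).tolist(),ray(n,d['centre'],0).round(3),round(d['conf'],2)) for d in finder.landmark_of(n,'tray')[:1]],[(np.round(d['centre'],1).tolist()) for d in finder.landmark_of(n,'tag')[:1]])
    for o in('spray_can','jar'):print(o,[(ray(n,d['centre'],0).round(3)) for d in finder.landmark_of(n,o)[:1]])
E
```

```text
t 26.3667 q [ 0.207  0.602  0.041 -0.028 -1.527 -0.048] pos [ 0.5387 -0.0409  0.1236] f_tool [-0.35  0.03  0.14] m_tool [ 1.132  0.061 -0.058] w 0.0024 ff 61.24008536338806
[0.612 0.42  0.022] [0.627 0.209 0.022] [0.462 0.196 0.022] [0.444 0.405 0.022] top [([192.3, 248.2], array([0.532, 0.306, 0.   ]), 0.78)] [[342.3, 257.2]]
spray_can []
jar [array([ 0.558, -0.04 ,  0.   ])]
scene [([408.1, 160.0], array([0.557, 0.309, 0.   ]), 0.58)] [[282.7, 165.2]]
spray_can [array([0.706, 0.284, 0.   ])]
jar [array([ 0.687,  0.18 , -0.   ])]
```

```bash
cat > tr.py <<'E'
from plan import *
t=.1
y=-np.array([np.cos(t),np.sin(t),0]);z=np.array([0,0,-1.])
RT=np.c_[np.cross(y,z),y,z]
E
python3 -c "
from tr import *
delta(np.array([.560,.310,.27]),RT)"
```

```text
shift [0.0222 0.3509 0.147 ] rot [  3.7  -29.54  -2.84] 0.381 29.9
```

Request:
servo_tool(
  plan=[
    [[0.008, 0.0012, 0.0145], [0, 0, 0], -1],
    [[0.008, 0.0012, 0.0145], [0, 0, 0], -1],
    [[0.008, 0.0012, 0.0145], [0, 0, 0], -1],
    [[0, 0, 0.026], [0, 0, 0], -1],
    [[0, 0, 0.026], [0, 0, 0], -1],
    [[0, 0, 0.026], [0, 0, 0], -1],
    [[0, 0, 0.026], [0, 0, 0], -1],
    [[0, 0, 0], [0, 0, 0], -1],
  ],
)

```text
time: 27.53
eef_pos: [0.5638, -0.0378, 0.2762]
ee_rot: [[0.151, -0.863, -0.481], [-0.989, -0.131, -0.075], [0.002, 0.487, -0.873]]
wrist_force: [-0.2, 0.9, 0.3]
grip_width: 0.0026
finger_force: 61.3
```

Request:
servo_tool(
  plan=[
    [[0, 0.029, 0], [0.31, -2.46, -0.24], -1],
    [[0, 0.029, 0], [0.31, -2.46, -0.24], -1],
    [[0, 0.029, 0], [0.31, -2.46, -0.24], -1],
    [[0, 0.029, 0], [0.31, -2.46, -0.24], -1],
    [[0, 0.029, 0], [0.31, -2.46, -0.24], -1],
    [[0, 0.029, 0], [0.31, -2.46, -0.24], -1],
    [[0, 0.029, 0], [0.31, -2.46, -0.24], -1],
    [[0, 0.029, 0], [0.31, -2.46, -0.24], -1],
    [[0, 0.029, 0], [0.31, -2.46, -0.24], -1],
    [[0, 0.029, 0], [0.31, -2.46, -0.24], -1],
    [[0, 0.029, 0], [0.31, -2.46, -0.24], -1],
    [[0, 0.029, 0], [0.31, -2.46, -0.24], -1],
  ],
)

```text
time: 28.53
eef_pos: [0.5614, 0.3119, 0.2704]
ee_rot: [[0.099, -0.995, 0.001], [-0.995, -0.099, 0.001], [-0.001, -0.001, -1.0]]
wrist_force: [0.5, -0.3, -0.8]
grip_width: 0.0023
finger_force: 61.2
```

Request:
servo_tool(
  plan=[
    [[0, 0, 0], [0, 0, 0], -1],
    [[0, 0, 0], [0, 0, 0], -1],
  ],
)

```text
time: 28.7
eef_pos: [0.5606, 0.3118, 0.2698]
ee_rot: [[0.102, -0.995, -0.002], [-0.995, -0.102, -0.001], [0.0, 0.002, -1.0]]
wrist_force: [-1.1, -0.6, -0.6]
grip_width: 0.0024
finger_force: 61.3
```

```bash
python3 -c "
from tr import *
st();delta(np.array([.560,.310,.05]),RT)
for n in('top','scene'):
    cams.capture(n);print([(np.round(d['centre'],1).tolist(),round(d['conf'],2)) for d in finder.landmark_of(n,'tag')[:1]])
"
```

```text
t 28.7 q [ 7.590e-01  3.840e-01  1.480e-01 -1.000e-03 -1.336e+00 -6.570e-01] pos [0.5606 0.3118 0.2698] f_tool [0.51 1.2  0.65] m_tool [ 0.01  -0.022 -0.006] w 0.0024 ff 61.26426815986633
shift [-0.0006 -0.0018 -0.2198] rot [ 0.03 -0.1  -0.13] 0.22 0.2
[([150.2, 250.4], 0.69)]
[([419.7, 65.6], 0.75)]
```

Request:
servo_tool(
  plan=[
    [[0, 0, -0.036], [0, 0, 0], -1],
    [[0, 0, -0.036], [0, 0, 0], -1],
    [[0, 0, -0.036], [0, 0, 0], -1],
    [[0, 0, -0.036], [0, 0, 0], -1],
    [[0, 0, -0.036], [0, 0, 0], -1],
    [[0, 0, -0.025], [0, 0, 0], -1],
    [[0, 0, -0.015], [0, 0, 0], -1],
    [[0, 0, 0], [0, 0, 0], -1],
    [[0, 0, 0], [0, 0, 0], -1],
  ],
)

```text
time: 29.65
eef_pos: [0.5623, 0.3096, 0.05]
ee_rot: [[0.098, -0.995, -0.001], [-0.995, -0.098, -0.001], [0.001, 0.001, -1.0]]
wrist_force: [0.9, 0.8, -0.1]
grip_width: 0.0028
finger_force: 61.2
```

Request:
servo_tool(
  plan=[
    [[0, 0, -0.006], [0, 0, 0], -1],
    [[0, 0, -0.006], [0, 0, 0], -1],
    [[0, 0, 0], [0, 0, 0], -1],
  ],
)

```text
time: 29.9
eef_pos: [0.5618, 0.3105, 0.0385]
ee_rot: [[0.099, -0.995, -0.0], [-0.995, -0.099, 0.001], [-0.001, 0.0, -1.0]]
wrist_force: [-0.2, -1.1, -1.7]
grip_width: 0.0024
finger_force: 61.2
```

Request:
servo_tool(
  plan=[
    [[0, 0, -0.004], [0, 0, 0], -1],
    [[0, 0, 0], [0, 0, 0], -1],
  ],
)

```text
time: 30.07
eef_pos: [0.5617, 0.3106, 0.0344]
ee_rot: [[0.099, -0.995, -0.0], [-0.995, -0.099, 0.001], [-0.001, 0.0, -1.0]]
wrist_force: [-0.2, -0.3, -0.8]
grip_width: 0.0023
finger_force: 61.2
```

Request:
servo_tool(
  plan=[
    [[0, 0, -0.003], [0, 0, 0], -1],
    [[0, 0, 0], [0, 0, 0], -1],
  ],
)

```text
time: 30.23
eef_pos: [0.5616, 0.3106, 0.0312]
ee_rot: [[0.099, -0.995, -0.001], [-0.995, -0.099, 0.0], [-0.0, 0.001, -1.0]]
wrist_force: [-0.5, 0.2, -0.8]
grip_width: 0.0024
finger_force: 61.2
```

Request:
servo_tool(
  plan=[
    [[0, 0, -0.003], [0, 0, 0], -1],
    [[0, 0, 0], [0, 0, 0], -1],
  ],
)

```text
time: 30.4
eef_pos: [0.5616, 0.3106, 0.028]
ee_rot: [[0.099, -0.995, -0.001], [-0.995, -0.099, 0.0], [-0.0, 0.001, -1.0]]
wrist_force: [-0.1, 0.7, -1.3]
grip_width: 0.0023
finger_force: 61.2
```

Request:
servo_tool(
  plan=[
    [[0, 0, -0.002], [0, 0, 0], -1],
    [[0, 0, 0], [0, 0, 0], -1],
  ],
)

```text
time: 30.57
eef_pos: [0.5617, 0.3106, 0.0261]
ee_rot: [[0.099, -0.995, -0.001], [-0.995, -0.099, 0.0], [-0.0, 0.001, -1.0]]
wrist_force: [0.2, 0.6, -0.6]
grip_width: 0.0021
finger_force: 61.2
```

Request:
servo_tool(
  plan=[
    [[0, 0, -0.002], [0, 0, 0], -1],
    [[0, 0, 0], [0, 0, 0], -1],
  ],
)

```text
time: 30.73
eef_pos: [0.5617, 0.3106, 0.0242]
ee_rot: [[0.099, -0.995, -0.001], [-0.995, -0.099, 0.0], [-0.0, 0.001, -1.0]]
wrist_force: [0.4, 0.4, -1.3]
grip_width: 0.0022
finger_force: 61.2
```

Request:
servo_tool(
  plan=[
    [[0, 0, -0.002], [0, 0, 0], -1],
    [[0, 0, 0], [0, 0, 0], -1],
  ],
)

```text
time: 30.9
eef_pos: [0.5617, 0.3106, 0.0221]
ee_rot: [[0.099, -0.995, -0.001], [-0.995, -0.099, 0.0], [-0.0, 0.001, -1.0]]
wrist_force: [-0.6, -0.4, -1.0]
grip_width: 0.0023
finger_force: 61.2
```

Request:
servo_tool(
  plan=[
    [[0, 0, -0.0015], [0, 0, 0], -1],
    [[0, 0, 0], [0, 0, 0], -1],
  ],
)

```text
time: 31.07
eef_pos: [0.5617, 0.3106, 0.0207]
ee_rot: [[0.099, -0.995, -0.001], [-0.995, -0.099, 0.0], [-0.0, 0.001, -1.0]]
wrist_force: [-0.2, -0.2, -0.8]
grip_width: 0.0023
finger_force: 61.2
```

Request:
servo_tool(
  plan=[
    [[0, 0, -0.0015], [0, 0, 0], -1],
    [[0, 0, 0], [0, 0, 0], -1],
  ],
)

```text
time: 31.23
eef_pos: [0.5617, 0.3106, 0.0192]
ee_rot: [[0.099, -0.995, -0.001], [-0.995, -0.099, 0.0], [-0.0, 0.001, -1.0]]
wrist_force: [-0.1, -0.3, -0.2]
grip_width: 0.0022
finger_force: 61.2
```

Request:
servo_tool(
  plan=[
    [[0, 0, -0.0015], [0, 0, 0], -1],
    [[0, 0, 0], [0, 0, 0], -1],
  ],
)

```text
time: 31.4
eef_pos: [0.5617, 0.3106, 0.0177]
ee_rot: [[0.099, -0.995, -0.001], [-0.995, -0.099, 0.0], [-0.0, 0.001, -1.0]]
wrist_force: [0.1, -0.3, -0.7]
grip_width: 0.0026
finger_force: 61.2
```

Request:
servo_tool(
  plan=[
    [[0, 0, -0.0015], [0, 0, 0], -1],
    [[0, 0, 0], [0, 0, 0], -1],
  ],
)

```text
time: 31.57
eef_pos: [0.5617, 0.3105, 0.0162]
ee_rot: [[0.099, -0.995, -0.001], [-0.995, -0.099, 0.0], [-0.0, 0.001, -1.0]]
wrist_force: [-0.2, 0.9, -1.4]
grip_width: 0.0023
finger_force: 61.2
```

Request:
servo_tool(
  plan=[
    [[0, 0, -0.0015], [0, 0, 0], -1],
    [[0, 0, 0], [0, 0, 0], -1],
  ],
)

```text
time: 31.73
eef_pos: [0.5617, 0.3106, 0.0147]
ee_rot: [[0.099, -0.995, -0.001], [-0.995, -0.099, 0.0], [-0.0, 0.001, -1.0]]
wrist_force: [-0.1, -0.0, -1.5]
grip_width: 0.0025
finger_force: 61.2
```

```bash
python3 -c "
from tr import *
f=[]
for i in range(4):
    n=('top','scene')[i%2];im=cams.capture(n);f.append(readout.sense()['wrist_force'][2]);cv2.imwrite(f'pics/{n}3.png',im[:,:,::-1])
    if i>1:print([(np.round(d['centre'],1).tolist(),round(d['conf'],2)) for d in finder.landmark_of(n,'tag')[:1]],[np.round(d['extent'],0).tolist() for d in finder.spot_in(n,'tag')[:1]],'exp',proj(n,[[.525,.307,.004],[.525,.307,.03]]).round(1).tolist())
print(f)"
```

```text
[([189.2, 251.7], 0.81)] [[176.0, 229.0, 204.0, 275.0]] exp [[191.4, 251.2], [188.3, 251.1]]
[([403.6, 150.8], 0.9)] [[384.0, 134.0, 425.0, 164.0]] exp [[400.3, 152.0], [401.8, 145.4]]
[np.float64(-0.7371317121232525), np.float64(-0.6077025913126008), np.float64(-1.099096484732824), np.float64(-0.054638936577953046)]
```

Request:
servo_tool(
  plan=[
    [[0, 0, -0.0015], [0, 0, 0], -1],
    [[0, 0, 0], [0, 0, 0], -1],
  ],
)

```text
time: 32.3
eef_pos: [0.5617, 0.3105, 0.0132]
ee_rot: [[0.099, -0.995, -0.001], [-0.995, -0.099, 0.0], [-0.0, 0.001, -1.0]]
wrist_force: [-0.6, 0.2, -0.4]
grip_width: 0.0023
finger_force: 61.2
```

Request:
servo_tool(
  plan=[
    [[0, 0, -0.0015], [0, 0, 0], -1],
    [[0, 0, 0], [0, 0, 0], -1],
  ],
)

```text
time: 32.47
eef_pos: [0.5617, 0.3106, 0.0117]
ee_rot: [[0.099, -0.995, -0.001], [-0.995, -0.099, 0.0], [-0.0, 0.001, -1.0]]
wrist_force: [-0.4, 1.1, -0.4]
grip_width: 0.0026
finger_force: 61.2
```

Request:
servo_tool(
  plan=[
    [[0, 0, -0.0015], [0, 0, 0], -1],
    [[0, 0, 0], [0, 0, 0], -1],
  ],
)

```text
time: 32.63
eef_pos: [0.5617, 0.3106, 0.0102]
ee_rot: [[0.099, -0.995, -0.001], [-0.995, -0.099, 0.0], [-0.0, 0.001, -1.0]]
wrist_force: [0.1, -0.2, -0.5]
grip_width: 0.0026
finger_force: 61.2
```

Request:
servo_tool(
  plan=[
    [[0, 0, -0.002], [0, 0, 0], -1],
    [[0, 0, 0], [0, 0, 0], -1],
  ],
)

```text
time: 32.8
eef_pos: [0.5617, 0.3105, 0.0081]
ee_rot: [[0.099, -0.995, -0.001], [-0.995, -0.099, 0.0], [-0.0, 0.001, -1.0]]
wrist_force: [-0.7, 0.2, -1.6]
grip_width: 0.0027
finger_force: 61.2
```

Request:
servo_tool(
  plan=[
    [[0, 0, -0.002], [0, 0, 0], -1],
    [[0, 0, 0], [0, 0, 0], -1],
  ],
)

```text
time: 32.97
eef_pos: [0.5616, 0.3105, 0.0061]
ee_rot: [[0.099, -0.995, -0.001], [-0.995, -0.099, 0.0], [-0.0, 0.001, -1.0]]
wrist_force: [0.3, -0.1, 0.0]
grip_width: 0.0026
finger_force: 61.2
```

Request:
servo_tool(
  plan=[
    [[0, 0, -0.0015], [0, 0, 0], -1],
    [[0, 0, 0], [0, 0, 0], -1],
  ],
)

```text
time: 33.13
eef_pos: [0.5617, 0.3106, 0.0047]
ee_rot: [[0.099, -0.995, -0.001], [-0.995, -0.099, 0.0], [-0.0, 0.001, -1.0]]
wrist_force: [0.1, 0.5, -0.9]
grip_width: 0.0027
finger_force: 61.2
```

Request:
servo_tool(
  plan=[
    [[0, 0, -0.0015], [0, 0, 0], -1],
    [[0, 0, 0], [0, 0, 0], -1],
  ],
)

```text
time: 33.3
eef_pos: [0.5617, 0.3106, 0.0032]
ee_rot: [[0.099, -0.995, -0.001], [-0.995, -0.099, 0.0], [-0.0, 0.001, -1.0]]
wrist_force: [-0.1, 0.8, -0.6]
grip_width: 0.0022
finger_force: 61.2
```

Request:
servo_tool(
  plan=[
    [[0, 0, -0.0015], [0, 0, 0], -1],
    [[0, 0, 0], [0, 0, 0], -1],
  ],
)

```text
time: 33.47
eef_pos: [0.562, 0.3108, 0.002]
ee_rot: [[0.099, -0.995, 0.0], [-0.995, -0.099, 0.001], [-0.001, -0.0, -1.0]]
wrist_force: [-0.5, 0.0, -0.8]
grip_width: 0.0021
finger_force: 61.3
```

```bash
python3 -c "
from tr import *
f=[];
for i in range(6):
    cams.capture('top');f.append(readout.sense()['wrist_force'][2])
st();print(np.mean(f))"
```

```text
t 33.7667 q [ 0.756  0.62  -0.181 -0.001 -0.77  -0.656] pos [0.5618 0.3106 0.002 ] f_tool [0.11 0.29 1.36] m_tool [ 0.022  0.051 -0.004] w 0.0022 ff 61.279799938201904
-0.5177602656906429
```

Request:
servo_tool(
  plan=[
    [[0, 0, -0.001], [0, 0, 0], -1],
    [[0, 0, 0], [0, 0, 0], -1],
    [[0, 0, 0], [0, 0, 0], -1],
  ],
)

```text
time: 34.02
eef_pos: [0.562, 0.3107, 0.0018]
ee_rot: [[0.1, -0.995, 0.0], [-0.995, -0.1, 0.001], [-0.001, -0.0, -1.0]]
wrist_force: [-2.3, -2.1, 5.0]
grip_width: 0.0023
finger_force: 62.0
```

Request:
servo_tool(
  plan=[
    [[0, 0, -0.001], [0, 0, 0], -1],
    [[0, 0, 0], [0, 0, 0], -1],
    [[0, 0, 0], [0, 0, 0], -1],
  ],
)

```text
time: 34.27
eef_pos: [0.5621, 0.3106, 0.0017]
ee_rot: [[0.1, -0.995, 0.001], [-0.995, -0.1, 0.001], [-0.001, -0.001, -1.0]]
wrist_force: [-3.1, -2.1, 9.7]
grip_width: 0.0027
finger_force: 62.7
```

Contact with the tray floor. I'll release and lift straight up.

Request:
servo_tool(
  plan=[
    [[0, 0, 0.001], [0, 0, 0], -1],
    [[0, 0, 0], [0, 0, 0], -0.3],
    [[0, 0, 0], [0, 0, 0], -0.3],
    [[0, 0, 0], [0, 0, 0], -0.3],
    [[0, 0, 0], [0, 0, 0], -0.3],
    [[0, 0, 0.01], [0, 0, 0], -0.3],
    [[0, 0, 0.02], [0, 0, 0], -0.3],
    [[0, 0, 0.03], [0, 0, 0], -0.3],
    [[0, 0, 0.04], [0, 0, 0], -0.3],
    [[0, 0, 0.04], [0, 0, 0], -0.3],
    [[0, 0, 0.04], [0, 0, 0], -0.3],
    [[0, 0, 0.04], [0, 0, 0], -0.3],
  ],
)

```text
time: 35.27
eef_pos: [0.5616, 0.3104, 0.2239]
ee_rot: [[0.099, -0.995, 0.001], [-0.995, -0.099, 0.001], [-0.001, -0.001, -1.0]]
wrist_force: [0.5, 0.3, 0.1]
grip_width: 0.0301
finger_force: 0.0
```

Request:
servo_tool(
  plan=[
    [[-0.035, 0, 0.02], [0, 0, 0], 0],
    [[-0.035, 0, 0.02], [0, 0, 0], 0],
    [[-0.035, 0, 0.02], [0, 0, 0], 0],
    [[-0.035, 0.01, 0], [0, 0, 0], 0],
    [[-0.03, 0.02, 0], [0, 0, 0], 0],
    [[0, 0, 0], [0, 0, 0], 0],
    [[0, 0, 0], [0, 0, 0], 0],
    [[0, 0, 0], [0, 0, 0], 0],
  ],
)

```text
time: 35.93
eef_pos: [0.3918, 0.3407, 0.2816]
ee_rot: [[0.1, -0.995, 0.0], [-0.995, -0.1, 0.001], [-0.001, -0.0, -1.0]]
wrist_force: [1.2, -0.3, 0.6]
grip_width: 0.0428
finger_force: 0.0
```

```bash
python3 - <<'E'
from lug import *
st();rows=[]
for n,(x,y,w,h) in {'top':(120,180,200,120),'scene':(300,90,170,102)}.items():
    im=cams.capture(n)
    for th in('tag','tray'):print(n,th,[(np.round(d['centre'],1).tolist(),round(d['conf'],2)) for d in finder.landmark_of(n,th)[:1]])
    rows.append(cv2.resize(np.clip(im[y:y+h,x:x+w,::-1]*1.5,0,255).astype(np.uint8),(480,288),interpolation=2))
cv2.imwrite('pics/end.png',np.vstack(rows))
print('exp tag',[proj(n,[.5255,.307,.004])[0].round(1) for n in('top','scene')])
E
```

```text
t 35.9333 q [ 1.028  0.159 -0.132 -0.    -1.278 -0.928] pos [0.3918 0.3407 0.2816] f_tool [ 0.41 -1.16 -0.56] m_tool [ 0.046  0.026 -0.01 ] w 0.0428 ff 0.0
top tag [([191.4, 249.4], 0.76)]
top tray [([189.2, 248.6], 0.92)]
scene tag [([401.6, 154.3], 0.62)]
scene tray [([407.0, 158.0], 0.97)]
exp tag [array([191.4, 251. ]), array([400.4, 152.2])]
```

View pics/end.png

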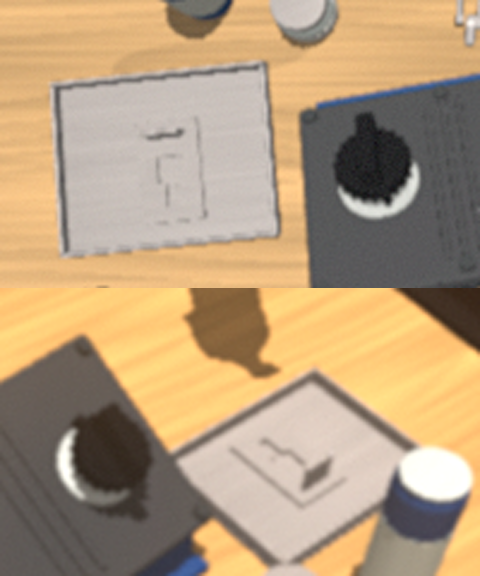

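The plate lies flat inside the tray, from about (140,118) to (208,222) in the top view, tab up. The cap is unchanged and the arm is clear, so I hand in.

```bash
python3 -c "
from cell import ticket
print(ticket.sign_off())"
```

```text
the job is handed in; nothing more can be done
None
```

The cap is screwed home and its limiter slipped about 15°, visibly past the lug. The plate was then slid off its stud and lies flat in the tray, and the job was handed in at about 36 s with the gripper touching nothing; no verdict was shown. The first grip on the wing slid off its top without visibly moving it.

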